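Change over the hot-drinks warming plate

TASK

Change over the warming plate on the breakfast buffet: turn its dial to off, lift the empty milk jugs off it and stand them upright in the dish tray, and stand every full teapot on the black glass, set down gently, never tipped, its whole foot on the glass. With everything in place, turn the dial to the two-dot mark; leave the other things on the counter where they are.

Things in the scene. Friction and masses are not known exactly. Their poses are not given: they have to be found in the camera images.
- warm_field (a point): centre of the top face of the warming plate's black glass, 65 mm above the counter. The glass, outlined by a thin grey line, is 200 mm along x and 280 mm along y, flush with the fixed steel body round it: 300 mm wide (y), to 105 mm in +x and 180 mm in -x, where the strip with the dial is. A rail of 8 mm steel rod, its top 36 mm above the glass, guards the two sides (142 mm from this point) and the far edge (96 mm)
- dial_grip (a point): the plate's dial: black knob on a vertical axis in the middle of the steel strip on the robot's side, 42 mm across, with a grip bar 38 mm long and 13 mm wide; the bar stands 4 to 34 mm above the strip, over a skirt 4 mm high. This point: on the axis, 22 mm above the strip; x axis along the bar to the pointer end (white line)
- dial (a joint): angle of the dial (rad), growing clockwise from above. Clicks into four marked places: off (small open ring) at 0, one dot 0.7, two dots 1.4, three dots 2.1. At off the pointer stands 1.05 rad left of the plate's x axis. Stops just past off and three dots. A click takes about 0.06 N m; let go between clicks it creeps to the nearer in about a second
- tray_in (a point): plain metal dish tray, fixed, left or right of the plate: centre of its inner floor, 5 mm above the counter. Floor 290 mm along x, 210 mm along y; wall 5 mm thick, its top 15 mm above the floor. A used egg cup stands in its far end
- board: wooden serving board, fixed, 260 mm (x) by 250 mm (y), 12 mm thick, on the other side of the plate; the teapots stand on it at first. Origin at the centre of its underside
- pot1_mid (a point): white porcelain teapot, closed fixed lid, about 0.4 kg: body 88 mm across, underside 72 mm across, 91 mm high to the top of the lid's knob, with a fixed hoop handle over it. The spout, on the +x side, reaches 67 mm from the middle axis; nothing else goes beyond the body. This point: on the middle axis, 45 mm above the underside; z up. Stands at first on the board. May be absent
- pot1_bar (a point): centre of the straight black grip bar of pot1's hoop handle: 44 mm long along this point's x axis (the same as the pot's), 12 mm wide and 12 mm high, straight above the pot's middle, 128 mm above the underside (83 mm above pot1_mid). 31 mm free between bar and lid; at each end steel wire, 6 mm thick, runs down to the pot's shoulders. Level. May be absent
- pot2_mid (a point): teapot like pot1, point and axes alike. May be absent
- pot2_bar (a point): grip bar of pot2, as pot1_bar. May be absent
- pot3_mid (a point): teapot like pot1, point and axes alike. May be absent
- pot3_bar (a point): grip bar of pot3, as pot1_bar. May be absent
- jug1_mid (a point): open steel milk jug, empty, 0.22 kg: 80 mm across at the foot, 90 mm high, walls 2.5 mm; handle on the +x side. This point: on the middle axis, 45 mm above the underside; z up. Stands at first on the warming plate's glass
- jug1_handle (a point): point in the D-shaped strap handle of jug1 to pinch from above across its 12 mm width (this point's y axis): 62 mm out from the jug's middle axis along x, 64 mm above the underside. The upright strap spans 68 to 74 mm from the middle axis and heights 22 to 80 mm; the top strap, heights 74 to 80 mm, joins it to the body (35 mm in radius there). Straps 6 mm thick
- jug2_mid (a point): milk jug like jug1, point and axes alike
- jug2_handle (a point): handle of jug2, as jug1_handle
- caster: sugar caster among the teapots, glass with a steel top, 52 mm across, 105 mm high; not part of the job. Origin at the centre of its underside
- eggcup: used white egg cup in the far end of the tray, 46 mm across, 60 mm high; not part of the job. Origin at the centre of its underside
- mug: white mug, 80 mm across, 85 mm high, beyond the plate; not part of the job. Origin at the centre of its underside
- honey: honey jar, 64 mm across, 90 mm high, beyond the plate; not part of the job. Origin at the centre of its underside

How it is judged:
By the outcome, as a careful person would: the job done as asked, in the order asked, and still so for the second after the job is handed in, with the robot touching nothing.
Of pot1, pot2, pot3 only 2 to 3 are there at a start; the rules pass over those that are not, and their reading is None.
At some moment in a run one of pot1, pot2, pot3, jug1, jug2 may be knocked a few centimetres aside while the robot is not near it.
It also fails if it takes over 208 s, if anything falls off the work surface, if the arm or the gripper's body presses on something with over 40 N, if the wrist force passes 120 N, or if a joint passes its speed limit or range.

ROBOT

A 6-joint arm with a two-finger parallel gripper is mounted at the origin on the work surface. World frame = base frame: x ahead of the robot, y to its left, z up, the work surface at z = 0. Lengths are in m, angles in rad, forces in N, time in s.
With the tool pointing down it reaches from about 0.275 to 0.85 m from the base axis. Payload 19 kg.
Tool frame: the origin (TCP) lies on the centre line of the jaws, within the pads' length; the fingertips stand 11 mm ahead of it and the grasp point (between the pads) lies 8 mm behind it; y points along the fingers, z is the direction in which the jaws open and shut, and the axes are right-handed (so a half turn about y gives the same grasp; the last joint's range is limited). The gripper opens to 85 mm and grips with 20 to 120 N. Pads are 22 mm wide; open, the fingers measure 114 mm over their backs; the gripper's body (76 mm by 85 mm) begins 54 mm behind the grasp point. The pads swing forward as they close: fully open they stand 13 mm farther back than shut.
Start: joints at [-1.404, 0.15, 1.437, -0, 1.554, -0.134], TCP at [0.17, -0.549, 0.242] pointing down, gripper open.
Joint ranges: [-2.8, 2.8], [-0.68, 2.1], [0.12, 2.68], [-1.39, 4.53], [0.16, 2.79], [-2.81, 2.81]. Speed limits (rad/s): [1.89, 1.89, 2.22, 3.01, 3.01, 3.01].

INTERFACE

Orientations are given as a 3x3 rotation matrix whose columns are the frame's x, y, z axes.
In Python, from station import read_state, snapshot, close_job, spot_in gives the robot as it stands. The module is installed in compiled form; this text tells all that it offers.
- The arm moves only by the tool arm_command, never from a script. Its argument "steps" is a list of rows, each a list of 3 entries, a list of its own where there are three numbers: the turn, a rotation vector about the tool's x, y, z in degrees, then the shift along the tool's x, y, z in cm, then the finger opening in cm, from 0 to 8.54. In form: [[[ax, ay, az], [x, y, z], grip], ...]. A call has 1 to 10 rows; each row shifts and turns the pose as measured when the row begins, along the tool's axes as they then stand; what a row does not reach is not made up. A row lasts 1/10 s, in which the tool goes at most 50 mm and 8.59 degrees, less where a joint would pass 70% of its speed; a pose out of reach is approached as far as the arm can. A call with a gripper value outside its range is refused whole. The fingers move at their own pace and stop on an object; the grip force is fixed at half the most. Time passes only in rows, so rows that do not move let the fingers close. It gives the time, the measured TCP pose, the force and the opening at its end, in the units of the state.
- read_state(): the state, without advancing time (a new reading comes with each control period).
- snapshot(name): name is "side" or "top" or "wrist"; returns a dict with "img" (384x512x3 uint8, red, green, blue), "range_z" (384x512 float32, m along the optical axis (not along the pixel's ray), 0 where there is no reading), "vertical_fov" (degrees; the focal length in pixels is half the picture's height over the tangent of half this angle, whatever the lens; pixels are square), "cx", "cy" (the principal point, pixels), "extrinsics" (4x4, takes a point from world to camera coordinates). Camera axes: x right, y down, z forward; pixel columns grow to the right and rows downward; lengths in m; the calibration is good to about 2 mm. The wrist camera is an equidistant fisheye: a pixel r from the principal point sees the ray r / f radians off the axis. A picture is of the moment at which its call begins.
- close_job(): hands the job in, once; it reports no verdict.
Trained networks look in a picture, given as the dict that the camera call returned (one of the last four; its "shot" number tells which), for a name from the list of things; names that differ only in an ending like _2 or _b are one class to them, and where a whole thing is asked for, a point or a joint stands for the part that bears it (a point fixed in the world has none). Each returns a list of dicts, best first, with "confidence" (0 to 1); they miss things now and then, are a little off and sometimes report something else, mostly with a low value. They report only what shows in the picture. A call takes as long as a camera call.
- spot_in(thing, picture): "point" ([column, row] in pixels, amid what is visible of it).
The state is a dict: "t": time; "joint_positions": joint angles; "joint_velocities": joint speeds; "effort": joint torques, N m; "tool_pos": TCP position; "tcp_rot": TCP orientation; "ft_force": force on the tool from outside, world axes, zero at the start; "torque": the same for the moment, N m; "grip_width": finger opening in m.
Only numpy, scipy, OpenCV 4.12 (cv2) and the standard library are available. Lean on these libraries where they do the work, as an engineer would, in place of code of your own. Each camera call takes 0.05 s, during which the arm holds its last target.

## Working session

There is one attempt and no reset: what is moved stays moved. The work goes in short steps, Python scripts to look and compute and a tool call to move; the robot and the scene stay as the last step left them, time stands still between calls to the robot, and variables do not carry over. Pictures are saved under pics/ and viewed, and the job is handed in when it is done.

Besides the shell and the picture viewer there is one more tool, called as a command line: name --argument value ..., lists and objects as JSON in quotes. arm_command: Moves the arm, as the interface text tells. Its arguments: {"type":"object","properties":{"steps":{"type":"array","items":{"type":"array"}}},"required":["steps"]}

```bash
mkdir -p pics; cat > h.py <<'E'
import numpy as np, cv2, json
from station import read_state, snapshot, close_job, spot_in
def K(p):
    f=192/np.tan(np.radians(p["vertical_fov"])/2); return f,p["cx"],p["cy"]
def deproj(p,u,v,z=None,fish=False):
    f,cx,cy=K(p); 
    if z is None: z=p["range_z"][int(round(v)),int(round(u))]
    a=np.array([u-cx,v-cy],float)
    if fish:
        r=np.hypot(*a); th=r/f; d=a/max(r,1e-9)*np.tan(th)
    else: d=a/f
    c=np.array([d[0]*z,d[1]*z,z]); E=np.array(p["extrinsics"])
    return E[:3,:3].T@(c-E[:3,3])
def cloud(p,fish=False):
    f,cx,cy=K(p); z=p["range_z"].astype(float)
    v,u=np.mgrid[:384,:512]; ax=u-cx; ay=v-cy
    if fish:
        r=np.hypot(ax,ay)+1e-9; s=np.tan(np.minimum(r/f,1.5))/r
    else: s=1/f
    c=np.stack([ax*s*z,ay*s*z,z],-1); E=np.array(p["extrinsics"])
    w=(c-E[:3,3])@E[:3,:3]
    w[z<=0]=np.nan
    return w
def proj(p,w,fish=False):
    f,cx,cy=K(p);E=np.array(p["extrinsics"]); c=E[:3,:3]@np.asarray(w)+E[:3,3]
    if fish:
        r=np.hypot(c[0],c[1]); th=np.arctan2(r,c[2]); return cx+c[0]/r*th*f, cy+c[1]/r*th*f
    return cx+f*c[0]/c[2], cy+f*c[1]/c[2]
def save(p,n): cv2.imwrite("pics/"+n,p["img"][:,:,::-1])
E
python3 - <<'E'
from h import *
s=read_state(); print({k:np.round(v,3).tolist() for k,v in s.items()})
for n in ["side","top","wrist"]:
    p=snapshot(n); save(p,n+"0.png"); print(n,p["vertical_fov"],p["cx"],p["cy"]); print(np.round(p["extrinsics"],3).tolist())
    w=cloud(p,n=="wrist"); 
    np.savez("/tmp/%s0.npz"%n,w=w,img=p["img"])
    for t in ["warm_field","dial_grip","dial","tray_in","board","pot1_mid","pot1_bar","jug1_mid","jug1_handle","caster","eggcup","mug","honey"]:
        try:
            for d in spot_in(t,p)[:5]:
                u,v=d["point"]; print(t,round(d["confidence"],2),np.round([u,v]),np.round(w[int(v),int(u)],3))
        except Exception as e: print(t,e)
E
```

```text
{'t': 0.0, 'joint_positions': [-1.404, 0.151, 1.438, 0.0, 1.554, -0.134], 'joint_velocities': [0.0, 0.0, -0.002, 0.001, 0.001, -0.0], 'effort': [-0.001, -71.305, -57.087, -0.0, 0.009, -0.0], 'tool_pos': [0.17, -0.549, 0.242], 'tcp_rot': [[-0.955, -0.0, 0.296], [-0.296, 0.001, -0.955], [-0.0, -1.0, -0.001]], 'ft_force': [-0.146, -0.028, -0.27], 'torque': [0.009, -0.04, -0.051], 'grip_width': 0.085}
side 57.953717086594494 259.26854174608417 191.32330581711665
[[0.98, -0.197, 0.01, -0.557], [-0.125, -0.656, -0.744, 0.168], [0.153, 0.728, -0.668, 0.86], [0.0, 0.0, 0.0, 1.0]]
warm_field 0.63 [239. 225.] [ 0.505 -0.042  0.065]
dial_grip 0.76 [205. 211.] [0.426 0.002 0.087]
tray_in 0.72 [209. 154.] [0.464 0.355 0.006]
tray_in 0.37 [205. 210.] [ 0.426 -0.001  0.092]
board 0.64 [254. 346.] [ 0.492 -0.322  0.015]
board 0.62 [266. 171.] [0.591 0.05  0.152]
board 0.54 [297. 362.] [ 0.548 -0.408  0.118]
pot1_mid 0.63 [227. 369.] [ 0.432 -0.382  0.087]
pot1_mid 0.41 [276. 311.] [ 0.541 -0.295  0.088]
pot1_bar 0.57 [220. 370.] [ 0.422 -0.384  0.09 ]
jug1_mid 0.65 [265. 176.] [0.593 0.054 0.136]
ju
[... 960 characters left out ...]
0.377  0.087]
jug1_mid 0.69 [180. 147.] [0.736 0.259 0.009]
jug1_mid 0.58 [227. 182.] [0.611 0.094 0.07 ]
jug1_mid 0.54 [266. 177.] [ 0.63  -0.025  0.074]
jug1_mid 0.52 [349. 246.] [ 0.427 -0.267  0.104]
jug1_handle 0.77 [232. 183.] [0.608 0.081 0.073]
caster 0.59 [388. 203.] [ 0.558 -0.38   0.114]
eggcup 0.59 [150. 181.] [0.609 0.334 0.064]
mug 0.78 [182. 145.] [0.744 0.253 0.006]
honey 0.9 [335. 150.] [ 0.716 -0.23   0.092]
honey 0.3 [233. 183.] [0.609 0.075 0.07 ]
wrist 65.70646984690485 256.97688334668555 189.03714785198915
[[0.298, -0.955, 0.0, -0.576], [-0.918, -0.286, 0.275, -0.037], [-0.263, -0.082, -0.961, 0.379], [0.0, 0.0, 0.0, 1.0]]
jug1_mid 0.5 [222.   1.] [ 0.353 -0.447  0.012]
```

View pics/top0.png

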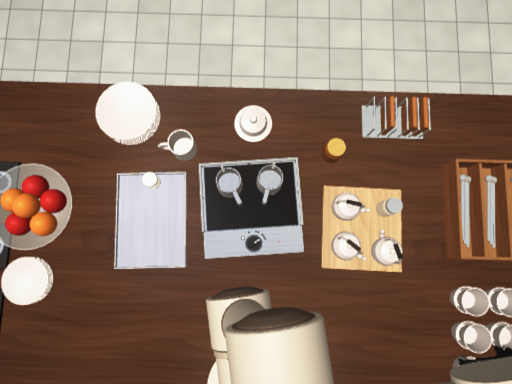

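View pics/side0.png

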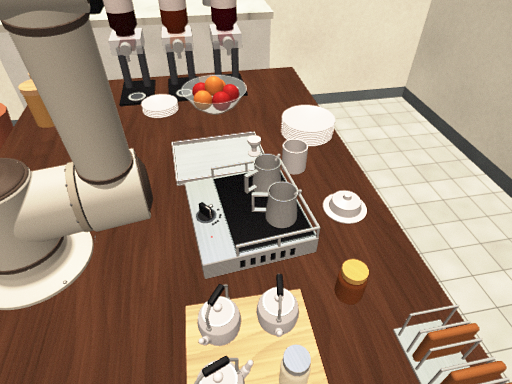

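```bash
python3 - <<'E'
import numpy as np,cv2
d=np.load('/tmp/top0.npz');i=d['img'][100:330,110:430]
cv2.imwrite('pics/topz.png',cv2.resize(i,None,fx=2.5,fy=2.5,interpolation=cv2.INTER_CUBIC)[:,:,::-1])
d=np.load('/tmp/side0.npz');i=d['img'][100:384,130:410]
cv2.imwrite('pics/sidez.png',cv2.resize(i,None,fx=2.1,fy=2.1,interpolation=cv2.INTER_CUBIC)[:,:,::-1])
E
```

```text
(no output)
```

View pics/topz.png

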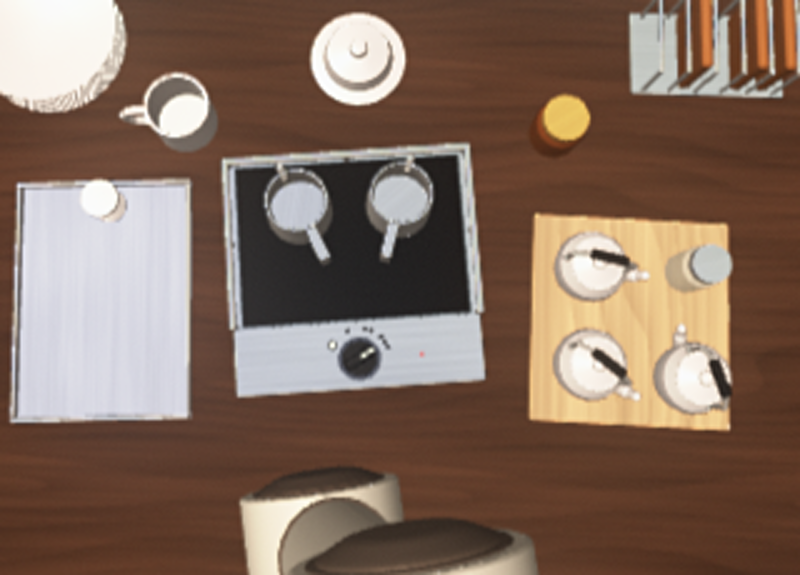

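View pics/sidez.png

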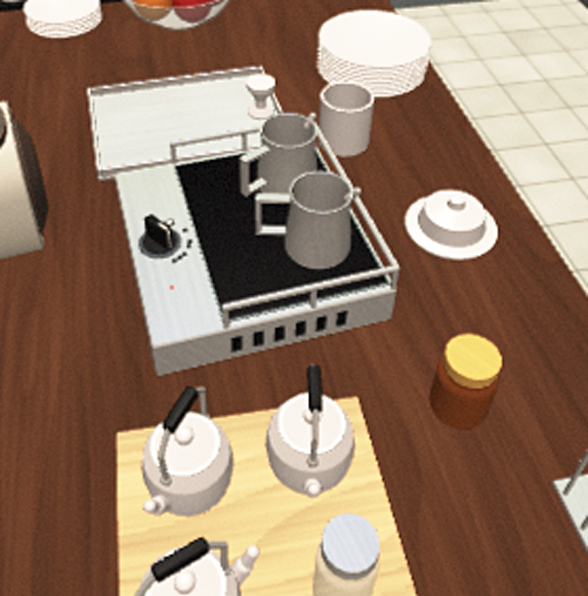

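```bash
cat > meas.py <<'E'
from h import *
def merged(ps):
    W=[];C=[]
    for p in ps:
        w=cloud(p).reshape(-1,3);c=p["img"].reshape(-1,3).astype(int);m=np.isfinite(w[:,0]);W.append(w[m]);C.append(c[m])
    return W,C
def clusters(q,cell=0.006,minn=4):
    from scipy.ndimage import label
    from scipy.sparse.csgraph import connected_components
    from scipy.spatial import cKDTree
    t=cKDTree(q[:,:2]);g=t.sparse_distance_matrix(t,cell*2)
    n,l=connected_components(g); return [q[l==i] for i in range(n) if (l==i).sum()>=minn]
def axis(q):
    c=q[:,:2].mean(0);u,s,v=np.linalg.svd(q[:,:2]-c,full_matrices=False);pr=(q[:,:2]-c)@v[0]
    return c+v[0]*(pr.max()+pr.min())/2,v[0],np.ptp(pr)
def circ(q):
    from scipy.optimize import least_squares
    x0=[*q[:,:2].mean(0)]
    f=lambda x:np.hypot(q[:,0]-x[0],q[:,1]-x[1])-x[2]
    r=least_squares(f,x0+[0.035],loss='soft_l1',f_scale=0.002);return r.x
E
python3 - <<'E'
from meas import *
ps=[snapshot("top"),snapshot("side")]
Ws,Cs=merged(ps)
for n,W,C in zip("TS",Ws,Cs):
    print(n)
    m=(W[:,2]>.132)&(W[:,2]<.16)&(W[:,1]<-.2)&(W[:,0]<.62)&(W[:,0]>.35)&(C.max(1)<110)
    for q in clusters(W[m]):
        c,a,l=axis(q);print(" bar",len(q),np.round(c,4),"ang",round(np.degrees(np.arctan2(a[1],a[0]))),"len",round(l,3),"zmax",np.round(np.percentile(q[:,2],[10,50,90]),3))
    # steel body
    m=(abs(W[:,2]-.065)<.006)&(abs(W[:,1])<.22)&(W[:,0]<.75)&(W[:,0]>.3)
    q=W[m];r=cv2.minAreaRect(q[:,:2].astype(np.float32)*1000);print(" plate",r,np.median(q[:,2]))
    m=m&(C.max(1)<50);q=W[m];r=cv2.minAreaRect(q[:,:2].astype(np.float32)*1000);print(" glass",r)
    m=(abs(W[:,2]-.012)<.005)&(W[:,1]<-.18)&(W[:,1]>-.5)&(W[:,0]<.66)&(W[:,0]>.33)&(C[:,0]>C[:,2]+40)&(C[:,0]>150);q=W[m];r=cv2.minAreaRect(q[:,:2].astype(np.float32)*1000);print(" board",r)
    m=(W[:,2]>.0)&(W[:,2]<.03)&(W[:,1]>.17)&(W[:,1]<.52)&(W[:,0]<.66)&(W[:,0]>.3)&(C.min(1)>120);q=W[m];r=cv2.minAreaRect(q[:,:2].astype(np.float32)*1000);print(" tray",r, np.median(q[:,2]))
    m=(W[:,2]>.148)&(W[:,2]<.16)&(abs(W[:,1])<.16)&(W[:,0]>.45)&(W[:,0]<.72)
    for q in clusters(W[m],minn=8): print(" rim",len(q),np.round(circ(q),4),np.round(np.percentile(q[:,2],[5,95]),3))
    m=(W[:,2]>.13)&(W[:,2]<.152)&(abs(W[:,1])<.16)&(W[:,0]>.45)&(W[:,0]<.57)
    for q in clusters(W[m],minn=4): print(" hand",len(q),np.round(axis(q)[0],4),np.round(np.percentile(q[:,2],[5,50,95]),3))
    m=(W[:,2]>.088)&(W[:,2]<.106)&(abs(W[:,1])<.1)&(W[:,0]>.36)&(W[:,0]<.47)
    for q in clusters(W[m],minn=4): c,a,l=axis(q);print(" dial",len(q),np.round(c,4),np.degrees(np.arctan2(a[1],a[0])),l,np.round(np.percentile(q[:,2],[5,50,95]),3))
    m=(W[:,2]>.05)&(W[:,2]<.07)&(W[:,1]>.2)&(W[:,1]<.5)&(W[:,0]>.5)&(W[:,0]<.68)
    for q in clusters(W[m],minn=4): print(" egg",len(q),np.round(axis(q)[0],4))
E
```

```text
T
 bar 54 [ 0.5487 -0.2756] ang -103 len 0.045 zmax [0.144 0.147 0.149]
 bar 53 [ 0.4294 -0.2716] ang -128 len 0.041 zmax [0.144 0.147 0.149]
 bar 68 [ 0.4153 -0.3961] ang -159 len 0.044 zmax [0.142 0.145 0.149]
 plate ((563.852294921875, -4.1192779541015625), (357.704345703125, 438.94927978515625), 1.6250723600387573) 0.0656245382858199
 glass ((547.4476928710938, 19.135269165039062), (241.99388122558594, 270.9268493652344), 5.5302629470825195)
 board ((485.97467041015625, -332.83489990234375), (251.12197875976562, 261.10003662109375), 89.10784149169922)
 tray ((498.5550842285156, 313.02398681640625), (304.6182556152344, 273.1959533691406), 2.9333279132843018) 0.006279079048593752
 rim 109 [ 0.614  -0.0341  0.0346] [0.149 0.159]
 rim 113 [0.6022 0.085  0.0346] [0.148 0.159]
 hand 61 [0.5565 0.0604] [0.14  0.146 0.149]
 hand 44 [ 0.5567 -0.0216] [0.142 0.145 0.15 ]
 dial 56 [0.4279 0.0076] 124.91572615527487 0.03630728539634711 [0.096 0.099 0.103]
 egg 173 [0.6141 0.3326]
S
 bar 128 [ 0.5494 -0.276 ] ang -103 len 0.043 zmax [0.145 0.146 0.148]
 bar 160 [ 0.4333 -0.2719] ang -128 len 
[... 168 characters left out ...]
359.65789794921875), 84.72624969482422) 0.06482630425506508
 glass ((539.5192260742188, 18.975997924804688), (261.694091796875, 276.2815246582031), 4.833458423614502)
 board ((487.9157409667969, -310.5897521972656), (203.1824188232422, 261.1073303222656), 88.21893310546875)
 tray ((503.2871398925781, 345.8487548828125), (320.2728271484375, 254.93698120117188), 3.5571093559265137) 0.005670187859638409
 rim 168 [0.6044 0.0837 0.0343] [0.149 0.157]
 rim 210 [ 0.616  -0.0365  0.0342] [0.148 0.157]
 hand 74 [0.556  0.0568] [0.134 0.144 0.147]
 hand 65 [ 0.557  -0.0242] [0.134 0.145 0.147]
 dial 86 [0.4285 0.0043] -52.328625886734876 0.03757694402753669 [0.089 0.098 0.101]
 egg 117 [0.6162 0.3322]
```

```bash
python3 - <<'E'
from meas import *
ps=[snapshot("top"),snapshot("side")]
Ws,Cs=merged(ps)
def line(a,b,it=6):
    m=np.ones(len(a),bool)
    for _ in range(it):
        k=np.polyfit(a[m],b[m],1);r=b-np.polyval(k,a);m=abs(r)<.004
    return k,m.sum()
for n,W,C in zip("TS",Ws,Cs):
    print(n)
    s=(abs(W[:,2]-.065)<.006)
    # front edge
    ys=np.arange(-.12,.14,.004);xs=[W[s&(abs(W[:,1]-y)<.003)&(W[:,0]<.5)&(W[:,0]>.3),0].min() for y in ys]
    k,c=line(ys,np.array(xs));print(" front x=%.4f at y=.006 yaw %.1f"%(np.polyval(k,.006),np.degrees(-np.arctan(k[0]))),c)
    g=s&(C.max(1)<45)&(W[:,0]<.7)
    xs=np.arange(.48,.62,.004)
    for nm,f in (("min",np.min),("max",np.max)):
        yy=np.array([f(W[g&(abs(W[:,0]-x)<.003)&(abs(W[:,1])<.17),1]) for x in xs]);k,c=line(xs,yy);print(" glass y",nm,"%.4f at x=.565, yaw %.1f"%(np.polyval(k,.565),np.degrees(np.arctan(k[0]))),c)
    ys=np.arange(-.1,.12,.004)
    xx=np.array([W[g&(abs(W[:,1]-y)<.003)&(W[:,0]>.44),0].min() for y in ys]);k,c=line(ys,xx);print(" glass front x %.4f at y=.02 yaw %.1f"%(np.polyval(k,.02),np.degrees(-np.arctan(k[0]))),c)
    t=(W[:,2]>0.017)&(W[:,2]<.026)&(W[:,1]>.17)&(W[:,1]<.5)&(W[:,0]>.3)&(W[:,0]<.68)&(C.min(1)>90)
    q=W[t];
    for nm,mm in(("near",q[:,0]<.41),("far",q[:,0]>.61)):
        r=q[mm]; print(" tray",nm,np.round(r.mean(0),3),len(r))
    xs=np.arange(.4,.6,.01)
    for nm,mm in(("yR",q[:,1]<.26),("yL",q[:,1]>.4)):
        r=q[mm]
        if len(r)>5:k,c=line(r[:,0],r[:,1]);print(" tray",nm,"%.4f at .5 yaw %.1f"%(np.polyval(k,.5),np.degrees(np.arctan(k[0]))),c,len(r))
E
```

```text
T
 front x=0.3936 at y=.006 yaw 5.6 65
 glass y min -0.1096 at x=.565, yaw -8.1 9
 glass y max 0.1297 at x=.565, yaw 20.7 21
 glass front x 0.4790 at y=.02 yaw 4.9 51
 tray near [0.361 0.328 0.021] 174
 tray far [0.638 0.344 0.02 ] 112
 tray yR 0.2257 at .5 yaw 3.0 162 198
 tray yL 0.4399 at .5 yaw 3.0 163 199
S
 front x=0.3944 at y=.006 yaw 5.4 65
 glass y min -0.1145 at x=.565, yaw 5.6 31
 glass y max 0.0785 at x=.565, yaw -55.8 3
 glass front x 0.4761 at y=.02 yaw 5.4 46
 tray near [0.362 0.312 0.02 ] 109
 tray far [0.63  0.373 0.02 ] 44
 tray yR 0.2229 at .5 yaw 2.6 100 120
 tray yL 0.4376 at .5 yaw 2.6 90 115
```

```bash
python3 - <<'E'
from meas import *
ps=[snapshot("top"),snapshot("side")]
Ws,Cs=merged(ps)
a=np.radians(5.3);R=np.array([[np.cos(a),np.sin(a)],[-np.sin(a),np.cos(a)]])
for n,W,C in zip("TS",Ws,Cs):
    L=(W[:,:2]-[.57,.02])@R.T
    m=(abs(W[:,2]-.065)<.006)&(L[:,0]<-.11)&(L[:,0]>-.17)&(abs(L[:,1])<.19)
    for x in (-.16,-.14,-.12):
        k=m&(abs(L[:,0]-x)<.004); print(n,x,np.round([L[k,1].min(),L[k,1].max()],4))
    m=(W[:,2]>.091)&(W[:,2]<.106)&(abs(L[:,1])<.18)&(L[:,0]>-.11)&(L[:,0]<.13)
    for nm,k in (("R",m&(L[:,1]<-.12)),("L",m&(L[:,1]>.12)),("F",m&(L[:,0]>.075)&(abs(L[:,1])<.12))):
        q=L[k]; 
        if len(q): print(" rail",nm,len(q),np.round(np.median(q,0),4),np.round(np.percentile(q,[5,95],axis=0).ravel(),3), 'slope',np.degrees(np.polyfit(q[:,0],q[:,1],1)[0]) if nm!='F' else -np.degrees(np.polyfit(q[:,1],q[:,0],1)[0]))
E
```

```text
T -0.16 [-0.1468  0.1505]
T -0.14 [-0.1481  0.1492]
T -0.12 [-0.1479  0.1487]
 rail R 196 [ 0.009  -0.1437] [-0.091 -0.148  0.101 -0.131] slope 1.8168787252975453
 rail L 200 [0.0131 0.1465] [-0.086  0.131  0.101  0.151] slope -1.9688143311667778
 rail F 212 [ 0.1007 -0.0013] [ 0.097 -0.11   0.105  0.11 ] slope -0.1490650653234621
S -0.16 [-0.1498  0.1436]
S -0.14 [-0.1508  0.149 ]
S -0.12 [-0.1504  0.1482]
 rail R 337 [ 0.0075 -0.1474] [-0.089 -0.15   0.102 -0.135] slope 1.7527089862948197
 rail L 133 [-0.0345  0.1438] [-0.093  0.14   0.024  0.148] slope -1.61762474803017
 rail F 173 [ 0.1013 -0.0351] [ 0.099 -0.112  0.105  0.103] slope 0.12834035410734002
```

```bash
cat > plan.py <<'E'
import sys
from h import *
from scipy.spatial.transform import Rotation as Ro
def Rdown(psi):
    a=np.radians(psi);z=np.array([np.cos(a),np.sin(a),0]);y=np.array([0,0,-1.]);return np.stack([np.cross(y,z),y,z],1)
def cur():
    s=read_state();return np.array(s["tool_pos"]),np.array(s["tcp_rot"]),s
def plan(x,y,z,psi,g,p=None,R=None,smax=4.5,amax=8.2):
    if p is None: p,R,s=cur()
    T=np.array([x,y,z]);Rt=Rdown(psi);d=T-p;rv=Ro.from_matrix(R.T@Rt).as_rotvec(degrees=True)
    n=max(1,int(np.ceil(max(np.linalg.norm(d)*100/smax,np.linalg.norm(rv)/amax))))
    rows=[]
    for i in range(n):
        Ri=R@Ro.from_rotvec(rv*i/n,degrees=True).as_matrix()
        rows.append([[round(float(v),1)+0. for v in rv/n],[round(float(v),2)+0. for v in Ri.T@(d/n)*100],g])
    print(n,json.dumps(rows).replace(" ",""));return T,Rt
if __name__=="__main__":
    a=[float(v) for v in sys.argv[1:]]
    p,R,s=cur();print("t",round(s["t"],2),"p",np.round(p,4),"psi",round(float(np.degrees(np.arctan2(R[1,2],R[0,2]))),1),"tilt",round(float(np.degrees(np.arccos(min(1,-R[2,1])))),2),"F",np.round(s["ft_force"],1),"g",round(s["grip_width"],4))
    P=None;RR=None
    while len(a)>=5:
        kw={} 
        P,RR=plan(*a[:5],p=P if P is not None else p,R=RR if RR is not None else R);a=a[5:]
E
python3 plan.py .428 .006 .2 -145 4 .428 .006 .088 -145 4
```

```text
t 2.4 p [ 0.1703 -0.5492  0.2423] psi -72.8 tilt 0.01 F [0.2 0.6 0.3] g 0.0854
14 [[[0.0,5.2,0.0],[-2.93,0.3,-3.24],4.0],[[0.0,5.2,0.0],[-2.63,0.3,-3.49],4.0],[[0.0,5.2,0.0],[-2.3,0.3,-3.72],4.0],[[0.0,5.2,0.0],[-1.96,0.3,-3.91],4.0],[[0.0,5.2,0.0],[-1.6,0.3,-4.07],4.0],[[0.0,5.2,0.0],[-1.23,0.3,-4.2],4.0],[[0.0,5.2,0.0],[-0.85,0.3,-4.29],4.0],[[0.0,5.2,0.0],[-0.46,0.3,-4.35],4.0],[[0.0,5.2,0.0],[-0.07,0.3,-4.37],4.0],[[0.0,5.2,0.0],[0.33,0.3,-4.36],4.0],[[0.0,5.2,0.0],[0.72,0.3,-4.31],4.0],[[0.0,5.2,0.0],[1.1,0.3,-4.23],4.0],[[0.0,5.2,0.0],[1.48,0.3,-4.11],4.0],[[0.0,5.2,0.0],[1.84,0.3,-3.96],4.0]]
3 [[[0.0,0.0,0.0],[0.0,3.73,0.0],4.0],[[0.0,0.0,0.0],[0.0,3.73,0.0],4.0],[[0.0,0.0,0.0],[0.0,3.73,0.0],4.0]]
```

arm_command --steps '[[[0,5.2,0],[-2.93,0.3,-3.24],4],[[0,5.2,0],[-2.63,0.3,-3.49],4],[[0,5.2,0],[-2.3,0.3,-3.72],4],[[0,5.2,0],[-1.96,0.3,-3.91],4],[[0,5.2,0],[-1.6,0.3,-4.07],4],[[0,5.2,0],[-1.23,0.3,-4.2],4],[[0,5.2,0],[-0.85,0.3,-4.29],4],[[0,5.2,0],[-0.46,0.3,-4.35],4],[[0,5.2,0],[-0.07,0.3,-4.37],4],[[0,5.2,0],[0.33,0.3,-4.36],4]]'

```text
t: 3.4
tool_pos: [0.3643, -0.1454, 0.2108]
tcp_rot: [[-0.796, 0.003, -0.605], [0.605, -0.002, -0.796], [-0.003, -1.0, -0.0]]
ft_force: [0.9, -0.8, 0.4]
grip_width: 0.0396
```

```bash
python3 plan.py .428 .006 .16 -145 4 
```

```text
t 3.4 p [ 0.3643 -0.1454  0.2108] psi -127.2 tilt 0.18 F [ 0.9 -0.8  0.4] g 0.0396
4 [[[0.0,4.4,0.0],[1.02,1.27,-3.98],4.0],[[0.0,4.4,0.0],[1.33,1.27,-3.89],4.0],[[0.0,4.4,0.0],[1.63,1.27,-3.77],4.0],[[0.0,4.4,0.0],[1.91,1.27,-3.63],4.0]]
```

arm_command --steps '[[[0,4.4,0],[1.02,1.27,-3.98],3],[[0,4.4,0],[1.33,1.27,-3.89],3],[[0,4.4,0],[1.63,1.27,-3.77],3],[[0,4.4,0],[1.91,1.27,-3.63],3],[[0,0,0],[0,0,0],3]]'

```text
t: 3.9
tool_pos: [0.4314, 0.0167, 0.1592]
tcp_rot: [[-0.565, 0.007, -0.825], [0.825, -0.003, -0.565], [-0.006, -1.0, -0.004]]
ft_force: [-0.2, 0.1, 0.8]
grip_width: 0.0301
```

```bash
python3 plan.py .428 .006 .088 -145 3; python3 - <<'E'
from meas import *
p=snapshot("wrist");save(p,"w1.png")
W=cloud(p,True).reshape(-1,3);W=W[np.isfinite(W[:,0])]
m=(W[:,2]>.085)&(W[:,2]<.106)&(abs(W[:,1])<.06)&(W[:,0]>.38)&(W[:,0]<.47)
for q in clusters(W[m],minn=4,cell=.002): c,a,l=axis(q);print(" dial",len(q),np.round(c,4),np.degrees(np.arctan2(a[1],a[0])),l,np.round(np.percentile(q[:,2],[5,50,95]),3))
E
```

```text
t 3.9 p [0.4314 0.0167 0.1592] psi -145.6 tilt 0.43 F [-0.2  0.1  0.8] g 0.0301
2 [[[0.1,-0.3,-0.2],[-0.32,3.56,0.46],3.0],[[0.1,-0.3,-0.2],[-0.33,3.56,0.45],3.0]]
 dial 1018 [0.4294 0.0068] 125.65968532828016 0.037807639038176355 [0.095 0.1   0.101]
```

View pics/w1.png

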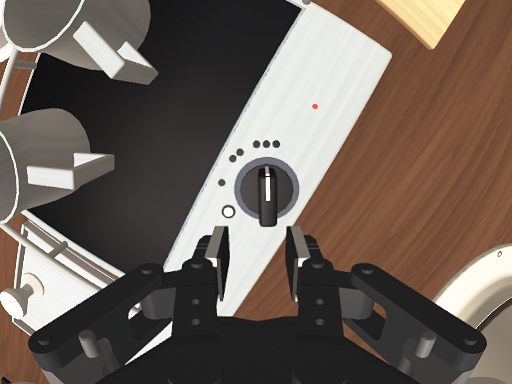

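arm_command --steps '[[[0.2,-0.6,-0.3],[-0.6,0,0.9],3],[[0,0,0],[0,0,0],3]]'

```text
t: 4.15
tool_pos: [0.4269, 0.0043, 0.1603]
tcp_rot: [[-0.579, 0.001, -0.815], [0.815, -0.002, -0.579], [-0.002, -1.0, -0.0]]
ft_force: [-0.6, -0.9, -0.2]
grip_width: 0.0301
```

```bash
python3 plan.py .429 .0065 .088 -145 3
```

```text
t 4.15 p [0.4269 0.0043 0.1603] psi -144.6 tilt 0.12 F [-0.6 -0.9 -0.2] g 0.0301
2 [[[0.0,0.2,-0.1],[0.04,3.62,-0.15],3.0],[[0.0,0.2,-0.1],[0.03,3.62,-0.15],3.0]]
```

arm_command --steps '[[[0,0.3,0],[0,2.5,-0.2],3],[[0,0,0],[0,2.4,-0.1],3],[[0,0,0],[0,1.6,0],3],[[0,0,0],[0,0.6,0],3],[[0,0,0],[0,0,0],3]]'

```text
t: 4.65
tool_pos: [0.4307, 0.0021, 0.09]
tcp_rot: [[-0.571, 0.008, -0.821], [0.821, -0.003, -0.571], [-0.007, -1.0, -0.004]]
ft_force: [0.1, 0.4, 0.1]
grip_width: 0.03
```

```bash
python3 plan.py .429 .0065 .088 -145 3
```

```text
t 4.65 p [0.4307 0.0021 0.09  ] psi -145.2 tilt 0.47 F [0.1 0.4 0.1] g 0.03
1 [[[0.3,-0.2,-0.4],[0.46,0.19,-0.11],3.0]]
```

arm_command --steps '[[[0.3,-0.2,-0.4],[0.46,0.15,-0.1],3],[[0,0,0],[0,0,0],3],[[0,0,0],[0,0,0],0.8],[[0,0,0],[0,0,0],0.8],[[0,0,0],[0,0,0],0.8],[[0,0,0],[0,0,0],0.8]]'

```text
t: 5.25
tool_pos: [0.4299, 0.0063, 0.0909]
tcp_rot: [[-0.573, 0.002, -0.819], [0.819, -0.001, -0.573], [-0.002, -1.0, -0.002]]
ft_force: [2.3, 0.5, -3.5]
grip_width: 0.0114
```

```bash
python3 plan.py .429 .0065 .088 -22 0.5
```

```text
t 5.25 p [0.4299 0.0063 0.0909] psi -145.0 tilt 0.14 F [ 2.3  0.5 -3.5] g 0.0114
16 [[[0.0,-7.7,0.0],[0.0,0.02,0.0],0.5],[[0.0,-7.7,0.0],[0.0,0.02,0.0],0.5],[[0.0,-7.7,0.0],[0.01,0.02,0.0],0.5],[[0.0,-7.7,0.0],[0.01,0.02,0.0],0.5],[[0.0,-7.7,0.0],[0.01,0.02,0.0],0.5],[[0.0,-7.7,0.0],[0.01,0.02,0.0],0.5],[[0.0,-7.7,0.0],[0.01,0.02,0.0],0.5],[[0.0,-7.7,0.0],[0.01,0.02,0.0],0.5],[[0.0,-7.7,0.0],[0.01,0.02,0.0],0.5],[[0.0,-7.7,0.0],[0.01,0.02,0.0],0.5],[[0.0,-7.7,0.0],[0.01,0.02,0.0],0.5],[[0.0,-7.7,0.0],[0.0,0.02,0.0],0.5],[[0.0,-7.7,0.0],[0.0,0.02,0.0],0.5],[[0.0,-7.7,0.0],[0.0,0.02,0.0],0.5],[[0.0,-7.7,0.0],[0.0,0.02,-0.01],0.5],[[0.0,-7.7,0.0],[0.0,0.02,-0.01],0.5]]
```

arm_command --steps '[[[0,-7.5,0],[0,0,0],0.5],[[0,-7.5,0],[0,0,0],0.5],[[0,-7.5,0],[0,0,0],0.5],[[0,-7.5,0],[0,0,0],0.5],[[0,-7.5,0],[0,0,0],0.5],[[0,-7.5,0],[0,0,0],0.5],[[0,-7.5,0],[0,0,0],0.5],[[0,-7.5,0],[0,0,0],0.5],[[0,-7.5,0],[0,0,0],0.5],[[0,0,0],[0,0,0],0.5]]'

```text
t: 6.25
tool_pos: [0.4307, 0.0085, 0.0909]
tcp_rot: [[-0.965, 0.004, 0.261], [-0.261, 0.004, -0.965], [-0.005, -1.0, -0.003]]
ft_force: [1.7, 1.4, -3.0]
grip_width: 0.0118
```

```bash
python3 plan.py .429 .0065 .09 -25 0.5; python3 -c "
from h import *
print(np.round(read_state()['torque'],2))"
```

```text
t 6.25 p [0.4307 0.0085 0.0909] psi -74.9 tilt 0.34 F [ 1.7  1.4 -3. ] g 0.0118
7 [[[0.0,-7.1,-0.1],[0.03,0.01,0.02],0.5],[[0.0,-7.1,-0.1],[0.03,0.01,0.02],0.5],[[0.0,-7.1,-0.1],[0.04,0.01,0.01],0.5],[[0.0,-7.1,-0.1],[0.04,0.01,0.01],0.5],[[0.0,-7.1,-0.1],[0.04,0.01,0.0],0.5],[[0.0,-7.1,-0.1],[0.04,0.01,0.0],0.5],[[0.0,-7.1,-0.1],[0.04,0.01,-0.01],0.5]]
[-0.08 -0.21  0.06]
```

arm_command --steps '[[[0,-7.1,-0.1],[0.03,0,0],0.5],[[0,-7.1,-0.1],[0.03,0,0],0.5],[[0,-7.1,-0.1],[0.03,0,0],0.5],[[0,-7.1,-0.1],[0.03,0,0],0.5],[[0,-7.1,-0.1],[0.03,0,0],0.5],[[0,-7.1,-0.1],[0.03,0,0],0.5],[[0,-7.1,0],[0,0,0],0.5],[[0,0,0],[0,0,0],0.5]]'

```text
t: 7.05
tool_pos: [0.4298, 0.0097, 0.0909]
tcp_rot: [[-0.429, -0.003, 0.904], [-0.904, 0.003, -0.429], [-0.002, -1.0, -0.004]]
ft_force: [0.4, 0.2, -2.8]
grip_width: 0.0117
```

```bash
python3 plan.py .429 .0065 .09 -25 0.5; python3 -c "
from h import *
print(np.round(read_state()['torque'],2))"
```

```text
t 7.05 p [0.4298 0.0097 0.0909] psi -25.4 tilt 0.23 F [ 0.4  0.2 -2.8] g 0.0117
1 [[[0.2,-0.4,-0.1],[0.33,0.09,0.07],0.5]]
[-0.05 -0.23  0.03]
```

Release, rise, and check the dial with the wrist camera.

arm_command --steps '[[[0,-0.4,0],[0.1,0,0],0.5],[[0,0,0],[0,0,0],3],[[0,0,0],[0,0,0],3],[[0,0,0],[0,0,0],3],[[0,0,0],[0,-3,0],3],[[0,0,0],[0,-4,0],3],[[0,0,0],[-2,-4,0],3],[[0,0,0],[-2,-2,0],3],[[0,0,0],[0,0,0],3]]'

```text
t: 7.95
tool_pos: [0.4476, 0.0447, 0.2263]
tcp_rot: [[-0.452, -0.002, 0.892], [-0.892, 0.003, -0.452], [-0.002, -1.0, -0.004]]
ft_force: [0.5, 0.4, -1.2]
grip_width: 0.0298
```

```bash
cat > look.py <<'E'
from meas import *
import sys
def dial(p):
    W=cloud(p,True).reshape(-1,3);W=W[np.isfinite(W[:,0])]
    m=(W[:,2]>.085)&(W[:,2]<.106)&(abs(W[:,1])<.06)&(W[:,0]>.38)&(W[:,0]<.47)
    for q in clusters(W[m],minn=4,cell=.002): c,a,l=axis(q);print(" dial",len(q),np.round(c,4),round(np.degrees(np.arctan2(a[1],a[0])),1),round(l,3))
def bars(p,t="T"):
    W=cloud(p).reshape(-1,3);C=p["img"].reshape(-1,3).astype(int);k=np.isfinite(W[:,0]);W=W[k];C=C[k]
    for nm,zl,zh,yl,yh in (("board",.132,.16,-.5,-.18),("glass",.186,.215,-.17,.2)):
        m=(W[:,2]>zl)&(W[:,2]<zh)&(W[:,1]<yh)&(W[:,1]>yl)&(W[:,0]<.72)&(W[:,0]>.35)&(C.max(1)<110)
        for q in clusters(W[m],minn=12):
            c,a,l=axis(q);print(t,nm,"bar",len(q),np.round(c,4),"ang",round(np.degrees(np.arctan2(a[1],a[0])),1),"len",round(l,3),"z",np.round(np.percentile(q[:,2],[10,50,90]),3))
def jugs(p,t="T"):
    W=cloud(p).reshape(-1,3);k=np.isfinite(W[:,0]);W=W[k]
    for nm,z0,yl,yh,xh in (("glass",.065,-.14,.17,.72),("tray",.005,.22,.45,.58)):
        m=(W[:,2]>z0+.083)&(W[:,2]<z0+.095)&(W[:,1]>yl)&(W[:,1]<yh)&(W[:,0]>.35)&(W[:,0]<xh)
        for q in clusters(W[m],minn=12):
            c=circ(q); d=np.hypot(W[:,0]-c[0],W[:,1]-c[1])
            h=W[(d>.046)&(d<.08)&(W[:,2]>z0+.07)&(W[:,2]<z0+.083)]
            a=np.nan
            if len(h)>3: hm=h[:,:2].mean(0)-c[:2];a=np.degrees(np.arctan2(hm[1],hm[0]))
            print(t,nm,"jug",len(q),np.round(c,4),"handle ang",round(a,1),len(h))
if __name__=="__main__":
    for n in sys.argv[2:]:
        p=snapshot(n);save(p,"%s_%s.png"%(n,sys.argv[1]))
        if n=="wrist": dial(p)
        else: bars(p,n);jugs(p,n)
    print("t",read_state()["t"])
E
python3 look.py a wrist top side
```

```text
dial 513 [0.4291 0.0077] -113.8 0.038
top board bar 55 [ 0.5487 -0.276 ] ang -102.7 len 0.046 z [0.144 0.146 0.149]
top board bar 55 [ 0.4288 -0.272 ] ang -127.7 len 0.043 z [0.144 0.146 0.149]
top board bar 69 [ 0.4156 -0.3956] ang -159.4 len 0.043 z [0.142 0.147 0.149]
top glass jug 109 [ 0.6139 -0.0343  0.0344] handle ang 167.6 34
top glass jug 105 [0.6027 0.0851 0.0343] handle ang -150.7 22
side board bar 129 [ 0.5495 -0.2754] ang -103.1 len 0.043 z [0.145 0.146 0.148]
side board bar 158 [ 0.4324 -0.273 ] ang -128.0 len 0.048 z [0.143 0.146 0.148]
side board bar 243 [ 0.418  -0.3992] ang -160.8 len 0.045 z [0.143 0.146 0.148]
side glass jug 169 [0.6044 0.0836 0.0342] handle ang -150.6 59
side glass jug 207 [ 0.6159 -0.0364  0.0343] handle ang 167.9 62
t 8.1
```

View pics/wrist_a.png

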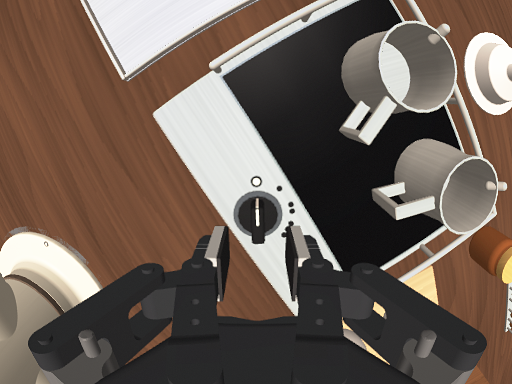

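```bash
python3 plan.py .5496 .054 .19 -60.6 3
```

```text
t 8.1 p [0.4458 0.0434 0.2228] psi -26.9 tilt 0.47 F [0.1 0.2 0.3] g 0.0302
5 [[[0.1,6.7,0.0],[-1.13,0.64,1.76],3.0],[[0.1,6.7,0.0],[-1.33,0.64,1.62],3.0],[[0.1,6.7,0.0],[-1.51,0.65,1.45],3.0],[[0.1,6.7,0.0],[-1.67,0.65,1.26],3.0],[[0.1,6.7,0.0],[-1.8,0.65,1.05],3.0]]
```

arm_command --steps '[[[0.1,6.7,0],[-1.13,0.6,1.76],3],[[0.1,6.7,0],[-1.33,0.6,1.62],3],[[0.1,6.7,0],[-1.51,0.6,1.45],3],[[0.1,6.7,0],[-1.67,0.6,1.26],3],[[0.1,6.7,0],[-1.8,0.6,1.05],3],[[0,0,0],[0,0,0],3]]'

```text
t: 8.7
tool_pos: [0.5491, 0.0496, 0.183]
tcp_rot: [[-0.884, -0.012, 0.467], [-0.467, -0.004, -0.884], [0.012, -1.0, -0.002]]
ft_force: [-0.3, 0.9, -0.8]
grip_width: 0.0301
```

```bash
python3 plan.py .5496 .054 .165 -60.6 3
```

```text
t 8.7 p [0.5491 0.0496 0.183 ] psi -62.2 tilt 0.72 F [-0.3  0.9 -0.8] g 0.0301
1 [[[0.1,-1.6,0.7],[-0.28,1.8,-0.36],3.0]]
```

arm_command --steps '[[[0.1,-1.6,0.7],[-0.28,1,-0.36],3],[[0,0,0],[0,0,0],3]]'

```text
t: 8.9
tool_pos: [0.5482, 0.0528, 0.1701]
tcp_rot: [[-0.87, -0.005, 0.492], [-0.492, 0.0, -0.87], [0.004, -1.0, -0.003]]
ft_force: [-0.9, -0.0, 0.2]
grip_width: 0.03
```

```bash
python3 plan.py .5496 .054 .121 -60.6 3
```

```text
t 8.9 p [0.5482 0.0528 0.1701] psi -60.5 tilt 0.28 F [-0.9 -0.   0.2] g 0.03
2 [[[0.1,0.1,0.1],[-0.1,2.46,-0.01],3.0],[[0.1,0.1,0.1],[-0.1,2.46,-0.02],3.0]]
```

arm_command --steps '[[[0.1,0.1,0.1],[-0.1,2,0],3],[[0.1,0.1,0.1],[-0.1,1.6,0],3],[[0,0,0],[0,1,0],3],[[0,0,0],[0,0.2,0],3],[[0,0,0],[0,0,0],3]]'

```text
t: 9.4
tool_pos: [0.5473, 0.0515, 0.1213]
tcp_rot: [[-0.872, -0.002, 0.489], [-0.489, -0.002, -0.872], [0.003, -1.0, 0.001]]
ft_force: [-0.7, 0.4, 0.4]
grip_width: 0.0302
```

```bash
python3 plan.py .5496 .054 .121 -60.6 3; python3 -c "
from h import *
save(snapshot('side'),'s2.png');save(snapshot('wrist'),'w2.png')"
```

```text
t 9.4 p [0.5473 0.0515 0.1213] psi -60.7 tilt 0.18 F [-0.7  0.4  0.4] g 0.0302
1 [[[0.0,-0.1,0.2],[-0.32,0.03,-0.11],3.0]]
```

View pics/w2.png

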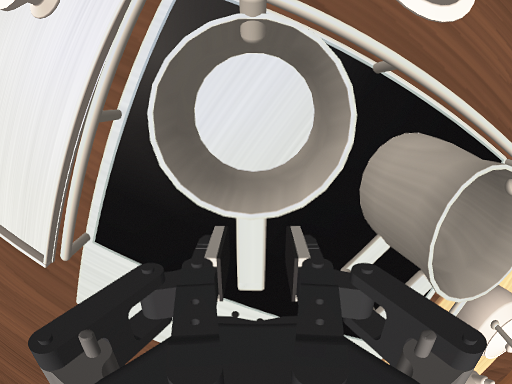

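arm_command --steps '[[[0,0,0.2],[-0.3,0,-0.1],3],[[0,0,0],[0,0,0],0.6],[[0,0,0],[0,0,0],0.6],[[0,0,0],[0,0,0],0.6],[[0,0,0],[0,0,0],0.6],[[0,0,0],[0,-1,0],0.6],[[0,0,0],[0,-2,0],0.6],[[0,0,0],[0,-3,0],0.6],[[0,0,0],[0,-4,0],0.6],[[0,0,0],[0,0,0],0.6]]'

```text
t: 10.5
tool_pos: [0.5493, 0.0542, 0.2287]
tcp_rot: [[-0.872, 0.002, 0.49], [-0.49, -0.0, -0.872], [-0.001, -1.0, 0.001]]
ft_force: [-0.1, 0.4, -1.8]
grip_width: 0.011
```

```bash
python3 plan.py .5496 .054 .23 -60.6 0.6; python3 -c "
from h import *
save(snapshot('side'),'s3.png')"
```

```text
t 10.5 p [0.5493 0.0542 0.2287] psi -60.7 tilt 0.09 F [-0.1  0.4 -1.8] g 0.011
1 [[[-0.1,-0.1,-0.1],[-0.01,-0.13,0.03],0.6]]
```

View pics/s3.png

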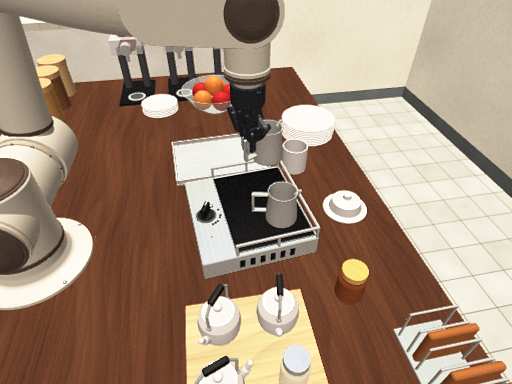

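```bash
python3 plan.py .424 .378 .20 -87.2 0.6
```

```text
t 10.55 p [0.5486 0.0542 0.2259] psi -60.7 tilt 0.09 F [-0.8 -0.1 -2.1] g 0.0112
8 [[[0.0,3.3,0.0],[-0.62,0.33,-4.29],0.6],[[0.0,3.3,0.0],[-0.38,0.33,-4.32],0.6],[[0.0,3.3,0.0],[-0.12,0.33,-4.34],0.6],[[0.0,3.3,0.0],[0.13,0.33,-4.34],0.6],[[0.0,3.3,0.0],[0.38,0.32,-4.32],0.6],[[0.0,3.3,0.0],[0.63,0.32,-4.29],0.6],[[0.0,3.3,0.0],[0.87,0.32,-4.25],0.6],[[0.0,3.3,0.0],[1.12,0.32,-4.19],0.6]]
```

arm_command --steps '[[[0,3.3,0],[-0.62,0.3,-4.29],0.6],[[0,3.3,0],[-0.38,0.3,-4.32],0.6],[[0,3.3,0],[-0.12,0.3,-4.34],0.6],[[0,3.3,0],[0.13,0.3,-4.34],0.6],[[0,3.3,0],[0.38,0.3,-4.32],0.6],[[0,3.3,0],[0.63,0.3,-4.29],0.6],[[0,3.3,0],[0.87,0.3,-4.25],0.6],[[0,3.3,0],[1.1,0.3,-4],0.6],[[0,0,0],[0,0,0],0.6]]'

```text
t: 11.45
tool_pos: [0.4187, 0.3865, 0.1951]
tcp_rot: [[-1.0, -0.009, 0.027], [-0.027, -0.004, -1.0], [0.009, -1.0, 0.003]]
ft_force: [-0.1, -0.7, -3.0]
grip_width: 0.011
```

```bash
python3 plan.py .424 .378 .10 -87.2 0.6
```

```text
t 11.45 p [0.4187 0.3865 0.1951] psi -88.5 tilt 0.57 F [-0.1 -0.7 -3. ] g 0.011
3 [[[-0.1,-0.4,0.2],[-0.2,3.17,0.28],0.6],[[-0.1,-0.4,0.2],[-0.19,3.17,0.28],0.6],[[-0.1,-0.4,0.2],[-0.18,3.17,0.29],0.6]]
```

arm_command --steps '[[[-0.1,-0.4,0.2],[-0.2,2.5,0.3],0.6],[[-0.1,-0.4,0.2],[-0.2,2.5,0.3],0.6],[[-0.1,-0.4,0.2],[-0.2,2.5,0.3],0.6],[[0,0,0],[0,1.5,0],0.6],[[0,0,0],[0,0.8,0],0.6],[[0,0,0],[0,0,0],0.6]]'

```text
t: 12.05
tool_pos: [0.4223, 0.3766, 0.0902]
tcp_rot: [[-0.999, -0.003, 0.053], [-0.053, -0.001, -0.999], [0.003, -1.0, 0.001]]
ft_force: [0.4, -0.5, -1.8]
grip_width: 0.0113
```

```bash
python3 plan.py .424 .378 .0625 -87.2 0.6
```

```text
t 12.05 p [0.4223 0.3766 0.0902] psi -87.0 tilt 0.19 F [ 0.4 -0.5 -1.8] g 0.0113
1 [[[-0.1,0.2,0.2],[-0.19,2.77,-0.13],0.6]]
```

arm_command --steps '[[[0,0,0.1],[-0.1,1,-0.1],0.6],[[0,0,0.1],[0,0.9,0],0.6],[[0,0,0],[0,0.5,0],0.6],[[0,0,0],[0,0.3,0],0.6],[[0,0,0],[0,0,0],0.6]]'

```text
t: 12.55
tool_pos: [0.4241, 0.3783, 0.0632]
tcp_rot: [[-0.999, 0.003, 0.053], [-0.053, 0.001, -0.999], [-0.003, -1.0, -0.001]]
ft_force: [-1.0, -0.3, 0.4]
grip_width: 0.011
```

```bash
python3 plan.py .424 .378 .061 -87.2 0.6
```

```text
t 12.55 p [0.4241 0.3783 0.0632] psi -87.0 tilt 0.18 F [-1.  -0.3  0.4] g 0.011
1 [[[0.0,0.2,-0.2],[0.02,0.22,0.03],0.6]]
```

arm_command --steps '[[[0,0,-0.2],[0,0.2,0],0.6],[[0,0,0],[0,0,0],0.6],[[0,0,0],[0,0,0],3],[[0,0,0],[0,0,0],3],[[0,0,0],[0,0,0],3],[[0,0,0],[0,-2,0],3],[[0,0,0],[0,-4,0],3],[[0,0,0],[0,-4.5,0],3],[[0,0,0],[0,-3,0],3],[[0,0,0],[0,0,0],3]]'

```text
t: 13.55
tool_pos: [0.4239, 0.3782, 0.2027]
tcp_rot: [[-0.999, -0.001, 0.053], [-0.053, 0.001, -0.999], [0.001, -1.0, -0.001]]
ft_force: [0.1, -0.2, -1.2]
grip_width: 0.03
```

```bash
python3 look.py b top side; python3 plan.py .5 .1 .21 -94 3
```

```text
top board bar 55 [ 0.5487 -0.2756] ang -102.7 len 0.048 z [0.144 0.147 0.149]
top board bar 57 [ 0.4285 -0.2726] ang -127.7 len 0.043 z [0.144 0.147 0.148]
top board bar 69 [ 0.4156 -0.3956] ang -159.5 len 0.043 z [0.143 0.147 0.15 ]
top glass jug 110 [ 0.6142 -0.0343  0.0345] handle ang 167.2 36
top tray jug 103 [0.4852 0.3817 0.0343] handle ang -173.7 6
side board bar 129 [ 0.5493 -0.2765] ang -103.2 len 0.044 z [0.144 0.146 0.147]
side board bar 157 [ 0.4324 -0.2729] ang -128.1 len 0.048 z [0.143 0.146 0.148]
side board bar 243 [ 0.418  -0.3991] ang -160.8 len 0.045 z [0.143 0.146 0.148]
side glass jug 205 [ 0.6159 -0.0365  0.0343] handle ang 167.7 64
side tray jug 109 [0.4871 0.3802 0.0343] handle ang -174.5 30
t 13.65
t 13.65 p [0.423  0.3776 0.1989] psi -86.9 tilt 0.27 F [ 0.5  0.1 -1.1] g 0.0298
7 [[[0.0,1.0,0.0],[-0.89,-0.16,4.02],3.0],[[0.0,1.0,0.0],[-0.96,-0.16,4.0],3.0],[[0.0,1.0,0.0],[-1.03,-0.16,3.99],3.0],[[0.0,1.0,0.0],[-1.1,-0.16,3.97],3.0],[[0.0,1.0,0.0],[-1.17,-0.16,3.95],3.0],[[0.0,1.0,0.0],[-1.24,-0.16,3.93],3.0],[[0.0,1.0,0.0],[-1.3,-0.16,3.9],3.0]]
```

View pics/side_b.png

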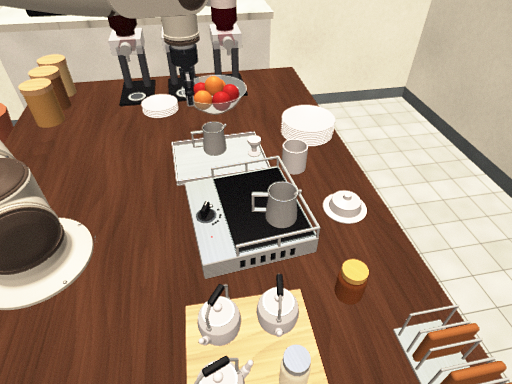

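```bash
python3 plan.py .5544 -.0221 .19 -102.4 3
```

```text
t 13.65 p [0.423  0.3776 0.1989] psi -86.9 tilt 0.27 F [ 0.5  0.1 -1.1] g 0.0298
10 [[[0.0,1.5,0.0],[-1.1,0.09,4.06],3.0],[[0.0,1.5,0.0],[-1.21,0.09,4.03],3.0],[[0.0,1.5,0.0],[-1.32,0.09,4.0],3.0],[[0.0,1.5,0.0],[-1.42,0.09,3.96],3.0],[[0.0,1.5,0.0],[-1.53,0.09,3.92],3.0],[[0.0,1.5,0.0],[-1.63,0.09,3.88],3.0],[[0.0,1.5,0.0],[-1.74,0.09,3.83],3.0],[[0.0,1.5,0.0],[-1.84,0.09,3.78],3.0],[[0.0,1.5,0.0],[-1.94,0.09,3.73],3.0],[[0.0,1.5,0.0],[-2.04,0.09,3.68],3.0]]
```

arm_command --steps '[[[0,1.5,0],[-1.1,0,4.06],3],[[0,1.5,0],[-1.21,0,4.03],3],[[0,1.5,0],[-1.32,0,4],3],[[0,1.5,0],[-1.42,0,3.96],3],[[0,1.5,0],[-1.53,0,3.92],3],[[0,1.5,0],[-1.63,0,3.88],3],[[0,1.5,0],[-1.74,0,3.83],3],[[0,1.5,0],[-1.84,0,3.78],3],[[0,1.5,0],[-1.94,0,3.73],3],[[0,1.5,0],[-1.5,0,3],3]]'

```text
t: 14.65
tool_pos: [0.5486, -0.0263, 0.1819]
tcp_rot: [[-0.977, -0.025, -0.21], [0.21, -0.004, -0.978], [0.024, -1.0, 0.009]]
ft_force: [0.9, -0.2, 0.8]
grip_width: 0.0297
```

```bash
python3 plan.py .5544 -.0221 .165 -102.4 3
```

```text
t 14.65 p [ 0.5486 -0.0263  0.1819] psi -102.1 tilt 1.47 F [ 0.9 -0.2  0.8] g 0.0297
1 [[[-0.5,0.3,1.4],[-0.52,1.68,-0.55],3.0]]
```

arm_command --steps '[[[-0.5,0.3,1.4],[-0.5,0.5,-0.4],3],[[0,0,0],[0,0,0],3]]'

```text
t: 14.85
tool_pos: [0.554, -0.0279, 0.1727]
tcp_rot: [[-0.975, -0.004, -0.221], [0.221, -0.0, -0.975], [0.004, -1.0, 0.001]]
ft_force: [-0.5, -0.0, -1.1]
grip_width: 0.0299
```

```bash
python3 plan.py .5544 -.0221 .121 -102.4 3
```

```text
t 14.85 p [ 0.554  -0.0279  0.1727] psi -102.8 tilt 0.25 F [-0.5 -0.  -1.1] g 0.0299
2 [[[0.0,-0.2,0.1],[0.03,2.59,-0.29],3.0],[[0.0,-0.2,0.1],[0.04,2.59,-0.29],3.0]]
```

arm_command --steps '[[[0,-0.2,0.1],[0,1.8,-0.4],3],[[0,-0.2,0.1],[0,1.8,-0.2],3],[[0,0,0],[0,1,0],3],[[0,0,0],[0,0.4,0],3],[[0,0,0],[0,0,0],3]]'

```text
t: 15.35
tool_pos: [0.5528, -0.0205, 0.1179]
tcp_rot: [[-0.977, -0.009, -0.211], [0.211, -0.001, -0.977], [0.008, -1.0, 0.002]]
ft_force: [0.1, 1.3, -0.1]
grip_width: 0.0298
```

```bash
python3 plan.py .5544 -.0221 .121 -102.4 3;python3 -c "
from h import *
save(snapshot('wrist'),'w3.png')"
```

```text
t 15.35 p [ 0.5528 -0.0205  0.1179] psi -102.2 tilt 0.49 F [ 0.1  1.3 -0.1] g 0.0298
1 [[[-0.1,0.2,0.5],[-0.19,-0.31,0.13],3.0]]
```

View pics/w3.png

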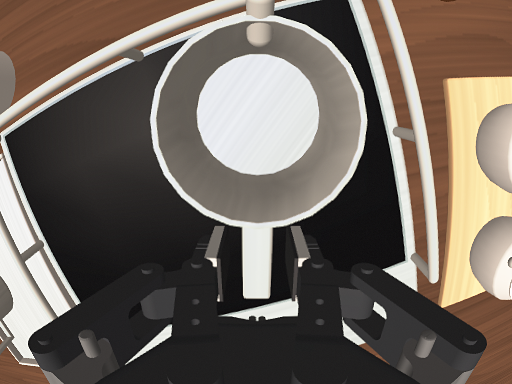

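Handle sits centrally between the pads. Grasp and lift.

arm_command --steps '[[[-0.1,0.2,0.5],[-0.2,-0.3,0],3],[[0,0,0],[0,0,0],0.6],[[0,0,0],[0,0,0],0.6],[[0,0,0],[0,0,0],0.6],[[0,0,0],[0,0,0],0.6],[[0,0,0],[0,-1,0],0.6],[[0,0,0],[0,-2,0],0.6],[[0,0,0],[0,-3,0],0.6],[[0,0,0],[0,-4,0],0.6],[[0,0,0],[0,0,0],0.6]]'

```text
t: 16.4
tool_pos: [0.5546, -0.0209, 0.2291]
tcp_rot: [[-0.977, 0.002, -0.215], [0.215, -0.001, -0.977], [-0.002, -1.0, 0.001]]
ft_force: [0.9, -0.1, -2.0]
grip_width: 0.0111
```

```bash
python3 plan.py .4292 .2761 .2 -87.2 0.6
```

```text
t 16.4 p [ 0.5546 -0.0209  0.2291] psi -102.4 tilt 0.14 F [ 0.9 -0.1 -2. ] g 0.0111
8 [[[0.0,-1.9,0.0],[2.33,0.36,-3.29],0.6],[[0.0,-1.9,0.0],[2.22,0.36,-3.36],0.6],[[0.0,-1.9,0.0],[2.11,0.36,-3.44],0.6],[[0.0,-1.9,0.0],[1.99,0.36,-3.5],0.6],[[0.0,-1.9,0.0],[1.87,0.36,-3.57],0.6],[[0.0,-1.9,0.0],[1.75,0.36,-3.63],0.6],[[0.0,-1.9,0.0],[1.63,0.36,-3.68],0.6],[[0.0,-1.9,0.0],[1.51,0.36,-3.74],0.6]]
```

arm_command --steps '[[[0,-1.9,0],[2.3,0.2,-3.29],0.6],[[0,-1.9,0],[2.2,0.2,-3.36],0.6],[[0,-1.9,0],[2.1,0.2,-3.44],0.6],[[0,-1.9,0],[2,0.2,-3.5],0.6],[[0,-1.9,0],[1.87,0.3,-3.57],0.6],[[0,-1.9,0],[1.75,0.4,-3.63],0.6],[[0,-1.9,0],[1.63,0.5,-3.68],0.6],[[0,-1.9,0],[1.4,0.5,-3],0.6],[[0,0,0],[0,0,0],0.6]]'

```text
t: 17.3
tool_pos: [0.425, 0.2775, 0.2055]
tcp_rot: [[-0.998, 0.006, 0.056], [-0.056, -0.001, -0.998], [-0.006, -1.0, 0.001]]
ft_force: [0.0, -0.1, -1.7]
grip_width: 0.011
```

```bash
python3 plan.py .4292 .2761 .10 -87.2 0.6
```

```text
t 17.3 p [0.425  0.2775 0.2055] psi -86.8 tilt 0.34 F [ 0.  -0.1 -1.7] g 0.011
3 [[[0.0,0.1,-0.1],[-0.12,3.52,0.05],0.6],[[0.0,0.1,-0.1],[-0.12,3.52,0.05],0.6],[[0.0,0.1,-0.1],[-0.13,3.52,0.05],0.6]]
```

arm_command --steps '[[[0,0.1,-0.1],[-0.1,3,0],0.6],[[0,0.1,-0.1],[-0.1,3.4,0],0.6],[[0,0.1,-0.1],[-0.1,2.5,0],0.6],[[0,0,0],[0,1.5,0],0.6],[[0,0,0],[0,0.8,0],0.6],[[0,0,0],[0,0,0],0.6]]'

```text
t: 17.9
tool_pos: [0.4289, 0.2777, 0.0917]
tcp_rot: [[-0.999, 0.003, 0.052], [-0.052, -0.0, -0.999], [-0.003, -1.0, 0.0]]
ft_force: [0.2, -0.3, -1.2]
grip_width: 0.0111
```

```bash
python3 plan.py .4292 .2761 .0625 -87.2 0.6
```

```text
t 17.9 p [0.4289 0.2777 0.0917] psi -87.0 tilt 0.18 F [ 0.2 -0.3 -1.2] g 0.0111
1 [[[0.0,0.2,-0.2],[-0.02,2.92,0.16],0.6]]
```

arm_command --steps '[[[0,0,0],[0,1.1,0.1],0.6],[[0,0,-0.1],[0,0.9,0],0.6],[[0,0,0],[0,0.5,0],0.6],[[0,0,0],[0,0.3,0],0.6],[[0,0,0],[0,0,0],0.6]]'

```text
t: 18.4
tool_pos: [0.4303, 0.2767, 0.0637]
tcp_rot: [[-0.999, 0.004, 0.051], [-0.051, 0.001, -0.999], [-0.004, -1.0, -0.001]]
ft_force: [0.0, -0.2, -3.0]
grip_width: 0.0112
```

arm_command --steps '[[[0,0,-0.2],[0,0.25,0],0.6],[[0,0,0],[0,0,0],0.6]]'

```text
t: 18.6
tool_pos: [0.4307, 0.2773, 0.0635]
tcp_rot: [[-0.999, 0.002, 0.051], [-0.051, 0.002, -0.999], [-0.002, -1.0, -0.002]]
ft_force: [-0.3, -0.7, -2.4]
grip_width: 0.0109
```

arm_command --steps '[[[0,0,0],[0,0.25,0],0.6],[[0,0,0],[0,0,0],0.6]]'

```text
t: 18.8
tool_pos: [0.431, 0.2777, 0.0635]
tcp_rot: [[-0.999, 0.003, 0.052], [-0.052, 0.003, -0.999], [-0.004, -1.0, -0.003]]
ft_force: [0.8, 0.7, -2.6]
grip_width: 0.0113
```

arm_command --steps '[[[0,0,0],[0,0.4,0],0.6],[[0,0,0],[0,0,0],0.6]]'

```text
t: 19.0
tool_pos: [0.4313, 0.2786, 0.0631]
tcp_rot: [[-0.999, 0.005, 0.052], [-0.052, 0.004, -0.999], [-0.006, -1.0, -0.004]]
ft_force: [0.0, -0.0, -1.8]
grip_width: 0.0112
```

```bash
python3 look.py c side top; python3 -c "
import cv2
i=cv2.imread('pics/side_c.png')[90:220,150:330];cv2.imwrite('pics/side_cz.png',cv2.resize(i,None,fx=4,fy=4,interpolation=cv2.INTER_CUBIC))"
```

```text
side board bar 129 [ 0.5494 -0.2761] ang -103.0 len 0.045 z [0.145 0.146 0.148]
side board bar 157 [ 0.4323 -0.2731] ang -128.1 len 0.048 z [0.142 0.146 0.147]
side board bar 243 [ 0.418  -0.3991] ang -160.9 len 0.045 z [0.143 0.146 0.148]
side tray jug 99 [0.4869 0.3802 0.034 ] handle ang -86.2 53
side tray jug 124 [0.493  0.2794 0.0345] handle ang 118.2 61
top board bar 54 [ 0.5486 -0.2762] ang -103.1 len 0.046 z [0.144 0.147 0.148]
top board bar 54 [ 0.4289 -0.2722] ang -129.4 len 0.042 z [0.144 0.146 0.149]
top board bar 69 [ 0.4155 -0.3957] ang -158.4 len 0.045 z [0.143 0.146 0.149]
top tray jug 43 [0.4852 0.3815 0.0347] handle ang nan 0
top tray jug 35 [0.4921 0.28   0.0334] handle ang nan 0
t 19.1
```

View pics/side_cz.png

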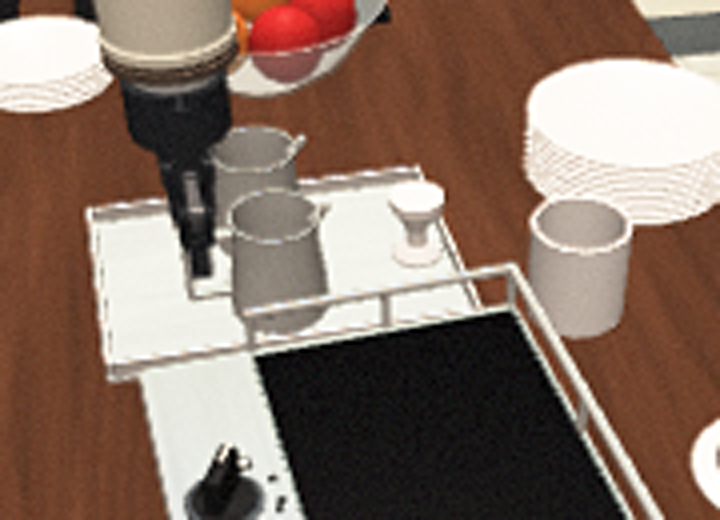

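```bash
python3 -c "
from h import *
p=snapshot('side');W=cloud(p).reshape(-1,3);W=W[np.isfinite(W[:,0])]
for c in ((.487,.3805),(.493,.2797)):
    d=np.hypot(W[:,0]-c[0],W[:,1]-c[1]);q=W[(d<.037)&(d>.03)&(W[:,2]>.08)]
    for nm,m in (('near x',q[:,0]<c[0]),('far x',q[:,0]>c[0])): print(nm,np.round(np.percentile(q[m,2],[50,80,95]),4),len(q[m]))
"
```

```text
near x [0.0877 0.0917 0.0954] 81
far x [0.0897 0.0937 0.0962] 86
near x [0.0923 0.2244 0.281 ] 144
far x [0.0891 0.0938 0.0965] 98
```

Same rim height as the standing jug (95-96 mm): it is down. Release.

arm_command --steps '[[[0,0,0],[0,0,0],3],[[0,0,0],[0,0,0],3],[[0,0,0],[0,0,0],3],[[0,0,0],[0,-2,0],3],[[0,0,0],[0,-4,0],3],[[0,0,0],[0,-4.5,0],3],[[0,0,0],[0,-4.5,0],3],[[0,0,0],[0,-2,0],3],[[0,0,0],[0,0,0],3]]'

```text
t: 20.05
tool_pos: [0.4298, 0.2771, 0.2362]
tcp_rot: [[-0.999, 0.001, 0.052], [-0.052, 0.002, -0.999], [-0.001, -1.0, -0.002]]
ft_force: [-0.6, -0.5, -0.9]
grip_width: 0.0301
```

```bash
python3 look.py d side top; python3 plan.py .549 -.276 .25 -13 4
```

```text
side board bar 129 [ 0.5495 -0.2755] ang -103.2 len 0.044 z [0.144 0.146 0.148]
side board bar 158 [ 0.4325 -0.2727] ang -128.0 len 0.047 z [0.143 0.146 0.147]
side board bar 243 [ 0.418  -0.3991] ang -160.9 len 0.045 z [0.143 0.146 0.148]
side tray jug 106 [0.4865 0.3802 0.0344] handle ang -112.7 80
side tray jug 124 [0.4932 0.2793 0.0342] handle ang 126.9 81
top board bar 55 [ 0.5488 -0.2756] ang -102.8 len 0.046 z [0.143 0.146 0.15 ]
top board bar 59 [ 0.4287 -0.2725] ang -126.9 len 0.044 z [0.144 0.147 0.15 ]
top board bar 68 [ 0.4154 -0.3958] ang -158.8 len 0.044 z [0.143 0.146 0.15 ]
top tray jug 76 [0.4916 0.2807 0.0341] handle ang -176.8 6
t 20.15
t 20.15 p [0.4291 0.2768 0.2333] psi -87.0 tilt 0.15 F [ 0.  -0.8 -1.1] g 0.03
13 [[[0.0,-5.7,0.0],[-0.7,-0.13,4.29],4.0],[[0.0,-5.7,0.0],[-0.27,-0.13,4.34],4.0],[[0.0,-5.7,0.0],[0.16,-0.13,4.35],4.0],[[0.0,-5.7,0.0],[0.59,-0.13,4.31],4.0],[[0.0,-5.7,0.0],[1.02,-0.13,4.23],4.0],[[0.0,-5.7,0.0],[1.43,-0.13,4.11],4.0],[[0.0,-5.7,0.0],[1.83,-0.13,3.95],4.0],[[0.0,-5.7,0.0],[2.21,-0.13,3.75],4.0],[[0.0,-5.7,0.0],[2.58,-0.13,3.51],4.0],[[0.0,-5.7,0.0],[2.91,-0.13,3.23],4.0],[[0.0,-5.7,0.0],[3.22,-0.13,2.93],4.0],[[0.0,-5.7,0.0],[3.49,-0.13,2.6],4.0],[[0.0,-5.7,0.0],[3.73,-0.13,2.24],4.0]]
```

View pics/side_d.png

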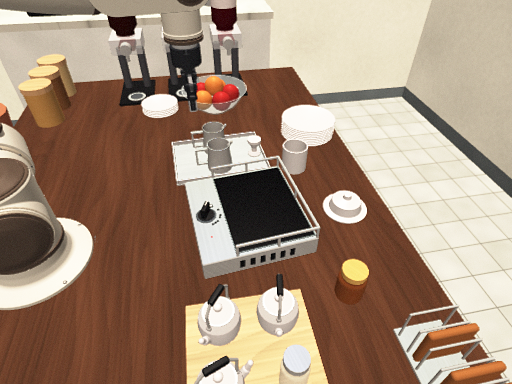

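arm_command --steps '[[[0,-5.7,0],[-0.7,0,4.29],4],[[0,-5.7,0],[-0.27,0,4.34],4],[[0,-5.7,0],[0.16,0,4.35],4],[[0,-5.7,0],[0.6,0,4.3],4],[[0,-5.7,0],[1,0,4.2],4],[[0,-5.7,0],[1.4,0,4.1],4],[[0,-5.7,0],[1.8,0,3.95],4],[[0,-5.7,0],[2.2,0,3.75],4],[[0,-5.7,0],[2.6,0,3.5],4],[[0,-5.7,0],[2.9,0,3.2],4]]'

```text
t: 21.15
tool_pos: [0.525, -0.1572, 0.2138]
tcp_rot: [[-0.461, -0.025, 0.887], [-0.887, 0.004, -0.462], [0.008, -1.0, -0.024]]
ft_force: [1.0, 1.1, 0.5]
grip_width: 0.0401
```

```bash
python3 plan.py .549 -.2757 .23 -13 4
```

```text
t 21.15 p [ 0.525  -0.1572  0.2138] psi -27.5 tilt 1.43 F [1.  1.1 0.5] g 0.0401
3 [[[0.5,-4.8,0.1],[3.14,-0.57,2.52],4.0],[[0.5,-4.8,0.1],[3.34,-0.56,2.25],4.0],[[0.5,-4.8,0.1],[3.52,-0.55,1.97],4.0]]
```

arm_command --steps '[[[0.5,-4.8,0.1],[3.1,-0.4,2.5],4],[[0.5,-4.8,0.1],[3.3,-0.4,2.2],4],[[0.5,-4.8,0.1],[2.5,-0.4,1.4],4],[[0,0,0],[0,0,0],4]]'

```text
t: 21.55
tool_pos: [0.545, -0.2721, 0.2156]
tcp_rot: [[-0.217, -0.008, 0.976], [-0.976, 0.005, -0.217], [-0.003, -1.0, -0.009]]
ft_force: [-0.5, 2.1, -1.1]
grip_width: 0.0401
```

```bash
python3 plan.py .549 -.2757 .18 -13 4; python3 -c "
from meas import *
p=snapshot('wrist');save(p,'w4.png')
W=cloud(p,True);C=p['img'].reshape(-1,3).astype(int);W=W.reshape(-1,3)
m=(W[:,2]>.138)&(W[:,2]<.155)&(C.max(1)<80)&(abs(W[:,0]-.549)<.06)&(abs(W[:,1]+.276)<.06)
for q in clusters(W[m],minn=20,cell=.003): c,a,l=axis(q);print(len(q),np.round(c,4),np.degrees(np.arctan2(a[1],a[0])),l,np.median(q[:,2]))"
```

```text
t 21.55 p [ 0.545  -0.2721  0.2156] psi -12.5 tilt 0.55 F [-0.5  2.1 -1.1] g 0.0401
1 [[[0.5,0.5,-0.2],[0.28,3.55,0.5],4.0]]
867 [ 0.5497 -0.2747] -101.28179129046838 0.04274007593634485 0.14664573874449527
```

View pics/w4.png

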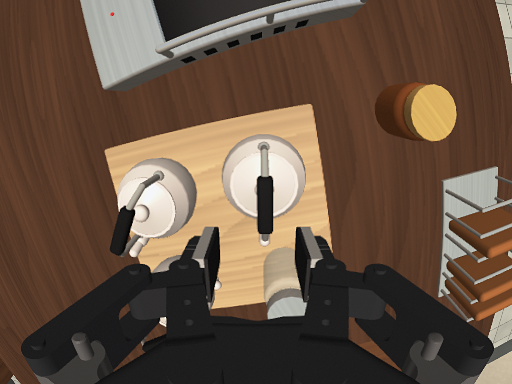

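arm_command --steps '[[[0.5,0.3,-0.2],[0.3,2,0.4],4],[[0,0,0],[0,1.5,0],4],[[0,0,0],[0,0,0],4]]'

```text
t: 21.9
tool_pos: [0.5467, -0.2719, 0.1753]
tcp_rot: [[-0.226, -0.006, 0.974], [-0.974, 0.004, -0.226], [-0.003, -1.0, -0.006]]
ft_force: [-1.1, 1.3, 0.0]
grip_width: 0.0397
```

```bash
python3 plan.py .5495 -.2754 .132 -12.8 4
```

```text
t 21.9 p [ 0.5467 -0.2719  0.1753] psi -13.1 tilt 0.39 F [-1.1  1.3  0. ] g 0.0397
1 [[[0.4,-0.3,-0.1],[0.29,4.33,0.38],4.0]]
```

arm_command --steps '[[[0.4,-0.2,0],[0.35,1.6,0.4],4],[[0,0,0],[0,1.4,0],4],[[0,0,0],[0,1,0],4],[[0,0,0],[0,0.4,0],4],[[0,0,0],[0,0,0],4]]'

```text
t: 22.4
tool_pos: [0.5496, -0.2731, 0.1298]
tcp_rot: [[-0.221, 0.0, 0.975], [-0.975, 0.003, -0.221], [-0.003, -1.0, -0.001]]
ft_force: [0.5, -0.2, -0.3]
grip_width: 0.04
```

```bash
python3 plan.py .5495 -.2754 .132 -12.8 4
```

```text
t 22.4 p [ 0.5496 -0.2731  0.1298] psi -12.8 tilt 0.2 F [ 0.5 -0.2 -0.3] g 0.04
1 [[[0.0,0.0,-0.2],[0.23,-0.22,0.04],4.0]]
```

arm_command --steps '[[[0,0,0],[0.3,-0.2,0],4],[[0,0,0],[0,0,0],0.6],[[0,0,0],[0,0,0],0.6],[[0,0,0],[0,0,0],0.6],[[0,0,0],[0,0,0],0.6],[[0,0,0],[0,0,0],0.6],[[0,0,0],[0,-0.6,0],0.6],[[0,0,0],[0,-1,0],0.6],[[0,0,0],[0,-1,0],0.6],[[0,0,0],[0,0,0],0.6]]'

```text
t: 23.4
tool_pos: [0.5491, -0.2764, 0.1619]
tcp_rot: [[-0.221, 0.001, 0.975], [-0.975, 0.003, -0.221], [-0.003, -1.0, 0.0]]
ft_force: [1.1, -0.7, -4.3]
grip_width: 0.0107
```

```bash
python3 plan.py .5495 -.2754 .132 -12.8 .6;python3 -c "
from h import *
save(snapshot('side'),'s5.png')"
```

```text
t 23.4 p [ 0.5491 -0.2764  0.1619] psi -12.8 tilt 0.17 F [ 1.1 -0.7 -4.3] g 0.0107
1 [[[0.0,0.0,-0.2],[-0.1,2.99,0.02],0.6]]
```

View pics/s5.png

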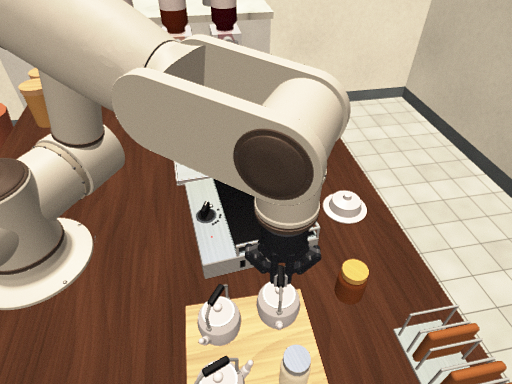

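arm_command --steps '[[[0,0,0],[0,-2,0],0.6],[[0,0,0],[0,-3,0],0.6],[[0,0,0],[0,-3.5,0],0.6],[[0,0,0],[0,-2.5,0],0.6],[[0,0,0],[0,-1,0],0.6]]'

```text
t: 23.95
tool_pos: [0.5478, -0.276, 0.2819]
tcp_rot: [[-0.221, -0.005, 0.975], [-0.975, 0.007, -0.221], [-0.005, -1.0, -0.006]]
ft_force: [0.1, 0.5, -4.9]
grip_width: 0.0109
```

```bash
python3 plan.py .5363 .1019 .275 -85 .6
```

```text
t 23.95 p [ 0.5478 -0.276   0.2819] psi -12.8 tilt 0.46 F [ 0.1  0.5 -4.9] g 0.0109
9 [[[0.1,8.0,0.0],[-4.07,0.11,-1.05],0.6],[[0.1,8.0,0.0],[-3.88,0.1,-1.61],0.6],[[0.1,8.0,0.0],[-3.62,0.1,-2.14],0.6],[[0.1,8.0,0.0],[-3.28,0.1,-2.62],0.6],[[0.1,8.0,0.0],[-2.88,0.1,-3.05],0.6],[[0.1,8.0,0.0],[-2.43,0.09,-3.43],0.6],[[0.1,8.0,0.0],[-1.93,0.09,-3.73],0.6],[[0.1,8.0,0.0],[-1.39,0.09,-3.96],0.6],[[0.1,8.0,0.0],[-0.82,0.08,-4.12],0.6]]
```

```bash
python3 -c "
from plan import *
p,R,s=cur();plan(.5363,.1019,.275,-85,.6,p,R,smax=2.6)"
```

```text
15 [[[0.0,4.8,0.0],[-2.44,0.06,-0.63],0.6],[[0.0,4.8,0.0],[-2.38,0.06,-0.83],0.6],[[0.0,4.8,0.0],[-2.3,0.06,-1.03],0.6],[[0.0,4.8,0.0],[-2.2,0.06,-1.22],0.6],[[0.0,4.8,0.0],[-2.09,0.06,-1.4],0.6],[[0.0,4.8,0.0],[-1.97,0.06,-1.57],0.6],[[0.0,4.8,0.0],[-1.83,0.06,-1.73],0.6],[[0.0,4.8,0.0],[-1.68,0.06,-1.88],0.6],[[0.0,4.8,0.0],[-1.51,0.06,-2.01],0.6],[[0.0,4.8,0.0],[-1.34,0.05,-2.13],0.6],[[0.0,4.8,0.0],[-1.16,0.05,-2.24],0.6],[[0.0,4.8,0.0],[-0.96,0.05,-2.33],0.6],[[0.0,4.8,0.0],[-0.77,0.05,-2.4],0.6],[[0.0,4.8,0.0],[-0.56,0.05,-2.46],0.6],[[0.0,4.8,0.0],[-0.35,0.05,-2.5],0.6]]
```

arm_command --steps '[[[0,4.8,0],[-2.4,0,-0.6],0.6],[[0,4.8,0],[-2.4,0,-0.8],0.6],[[0,4.8,0],[-2.3,0,-1],0.6],[[0,4.8,0],[-2.2,0,-1.2],0.6],[[0,4.8,0],[-2.1,0,-1.4],0.6],[[0,4.8,0],[-2,0,-1.6],0.6],[[0,4.8,0],[-1.8,0,-1.7],0.6],[[0,4.8,0],[-1.7,0,-1.9],0.6],[[0,4.8,0],[-1.5,0,-2],0.6],[[0,4.8,0],[-1.3,0,-2.1],0.6]]'

```text
t: 24.95
tool_pos: [0.5424, -0.0183, 0.275]
tcp_rot: [[-0.89, -0.013, 0.456], [-0.456, 0.009, -0.89], [0.007, -1.0, -0.013]]
ft_force: [1.1, -0.9, -4.3]
grip_width: 0.0109
```

```bash
python3 -c "
from plan import *
p,R,s=cur();print(p);plan(.5363,.1019,.27,-85,.6,p,R,smax=2.6)"
```

```text
[ 0.54239439 -0.01834861  0.27501126]
5 [[[0.1,4.4,0.1],[-0.99,0.12,-2.19],0.6],[[0.1,4.4,0.1],[-0.82,0.12,-2.26],0.6],[[0.1,4.4,0.1],[-0.64,0.12,-2.32],0.6],[[0.1,4.4,0.1],[-0.46,0.11,-2.36],0.6],[[0.1,4.4,0.1],[-0.27,0.11,-2.39],0.6]]
```

arm_command --steps '[[[0.1,4.4,0.1],[-1,0.1,-2.2],0.6],[[0.1,4.4,0.1],[-0.8,0.1,-2.25],0.6],[[0.1,4.4,0.1],[-0.6,0.1,-2.3],0.6],[[0.1,4.4,0.1],[-0.5,0.1,-2.2],0.6],[[0.1,4.4,0.1],[-0.3,0.1,-1.5],0.6],[[0,0,0],[0,0,0],0.6],[[0,0,0],[0,0,0],0.6]]'

```text
t: 25.65
tool_pos: [0.5366, 0.0988, 0.2636]
tcp_rot: [[-0.997, -0.01, 0.074], [-0.074, 0.003, -0.997], [0.009, -1.0, -0.004]]
ft_force: [0.5, -0.3, -4.8]
grip_width: 0.0108
```

```bash
python3 plan.py .5363 .1019 .205 -85 .6
```

```text
t 25.65 p [0.5366 0.0988 0.2636] psi -85.8 tilt 0.58 F [ 0.5 -0.3 -4.8] g 0.0108
2 [[[0.1,-0.4,0.3],[-0.02,2.93,-0.14],0.6],[[0.1,-0.4,0.3],[-0.01,2.93,-0.15],0.6]]
```

arm_command --steps '[[[0.1,-0.3,0.2],[0,1.5,-0.15],0.6],[[0.1,-0.3,0.2],[0,2,-0.15],0.6],[[0,0,0],[0,1.3,0],0.6],[[0,0,0],[0,0.7,0],0.6],[[0,0,0],[0,0,0],0.6]]'

```text
t: 26.15
tool_pos: [0.536, 0.0994, 0.2053]
tcp_rot: [[-0.996, -0.003, 0.087], [-0.087, -0.0, -0.996], [0.003, -1.0, 0.0]]
ft_force: [0.1, -0.3, -4.6]
grip_width: 0.0107
```

```bash
python3 plan.py .5363 .1019 .186 -85 .6
```

```text
t 26.15 p [0.536  0.0994 0.2053] psi -85.0 tilt 0.2 F [ 0.1 -0.3 -4.6] g 0.0107
1 [[[0.0,0.0,0.2],[-0.06,1.93,-0.25],0.6]]
```

arm_command --steps '[[[0,0,0.2],[0,0.7,-0.1],0.6],[[0,0,0],[0,0.5,-0.1],0.6],[[0,0,0],[0,0.3,0],0.6],[[0,0,0],[0,0.2,0],0.6],[[0,0,0],[0,0,0],0.6]]'

```text
t: 26.65
tool_pos: [0.5366, 0.1011, 0.1885]
tcp_rot: [[-0.996, 0.002, 0.087], [-0.087, 0.0, -0.996], [-0.002, -1.0, 0.0]]
ft_force: [0.3, -0.2, -5.2]
grip_width: 0.0108
```

```bash
python3 plan.py .5363 .1019 .185 -85 .6
```

```text
t 26.65 p [0.5366 0.1011 0.1885] psi -85.0 tilt 0.14 F [ 0.3 -0.2 -5.2] g 0.0108
1 [[[0.0,0.0,-0.1],[0.02,0.35,-0.08],0.6]]
```

arm_command --steps '[[[0,0,0],[0,0.15,0],0.6],[[0,0,0],[0,0.15,0],0.6],[[0,0,0],[0,0,0],0.6]]'

```text
t: 26.95
tool_pos: [0.5372, 0.1013, 0.1871]
tcp_rot: [[-0.996, 0.005, 0.087], [-0.087, 0.0, -0.996], [-0.005, -1.0, 0.0]]
ft_force: [-0.2, 0.2, -3.9]
grip_width: 0.0107
```

arm_command --steps '[[[0,0,-0.2],[0,0.15,0],0.6],[[0,0,0],[0,0.15,0],0.6],[[0,0,0],[0,0,0],0.6]]'

```text
t: 27.25
tool_pos: [0.5384, 0.1015, 0.1873]
tcp_rot: [[-0.996, 0.006, 0.087], [-0.087, 0.0, -0.996], [-0.006, -1.0, 0.0]]
ft_force: [0.1, -0.5, -4.6]
grip_width: 0.011
```

arm_command --steps '[[[0,0,-0.3],[0,0.35,0],0.6],[[0,0,0],[0,0,0],0.6]]'

```text
t: 27.45
tool_pos: [0.5399, 0.1016, 0.1875]
tcp_rot: [[-0.996, 0.007, 0.087], [-0.087, 0.0, -0.996], [-0.007, -1.0, 0.0]]
ft_force: [-0.7, 0.2, -5.0]
grip_width: 0.0106
```

```bash
python3 - <<'E'
from h import *
s=read_state();print(np.round(s['torque'],2),s['ft_force'],s['tool_pos'])
p=snapshot('side');save(p,'s6.png')
s=read_state();print(np.round(s['torque'],2),s['ft_force'],s['tool_pos'])
i=p['img'][120:250,180:330];cv2.imwrite('pics/s6z.png',cv2.resize(i,None,fx=4.5,fy=4.5,interpolation=cv2.INTER_CUBIC)[:,:,::-1])
E
```

```text
[-0.03  0.09  0.  ] [-0.66617618  0.17599467 -4.95059697] [0.53985235 0.10161423 0.18747763]
[ 0.04 -0.01  0.02] [ 0.31928399 -0.3714812  -4.19143651] [0.53980326 0.10161135 0.18728096]
```

View pics/s6z.png

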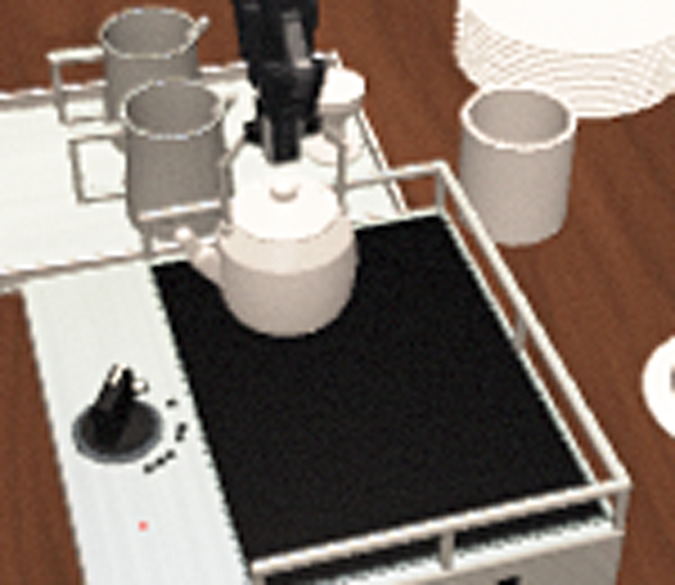

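```bash
python3 plan.py .5363 .1019 .185 -85 .6; python3 -c "
from h import *
s=read_state();print(np.round(s['joint_positions'],4),np.round(s['effort'],1))"
```

```text
t 27.5 p [0.5398 0.1016 0.1873] psi -85.0 tilt 0.4 F [ 0.3 -0.4 -4.2] g 0.0108
1 [[[0.0,0.0,-0.4],[0.35,0.23,-0.06],0.6]]
[ 4.5800e-02  1.1760e-01  1.5863e+00 -1.0000e-04  1.4308e+00  1.5295e+00] [ -0.  -68.1 -56.8  -0.    0.1   0. ]
```

arm_command --steps '[[[0,0,0],[0,0,0],0.6],[[0,0,0],[0,0,0],0.6],[[0,0,0],[0,0,0],0.6]]'

```text
t: 27.8
tool_pos: [0.54, 0.1016, 0.1867]
tcp_rot: [[-0.996, 0.007, 0.087], [-0.087, 0.0, -0.996], [-0.007, -1.0, 0.0]]
ft_force: [0.3, 0.2, 1.9]
grip_width: 0.011
```

```bash
python3 plan.py .5363 .1019 .185 -85 .6; python3 -c "
from h import *
s=read_state();print(np.round(s['joint_positions'],4),np.round(s['effort'],1))"
```

```text
t 27.8 p [0.54   0.1016 0.1867] psi -85.0 tilt 0.38 F [0.3 0.2 1.9] g 0.011
1 [[[0.0,0.0,-0.4],[0.36,0.17,-0.06],0.6]]
[0.0458 0.1184 1.5865 0.     1.4301 1.5295] [ -0.2 -66.2 -54.7  -0.1   0.1  -0. ]
```

arm_command --steps '[[[0,0,0],[0,0,0],0.6],[[0,0,0],[0,0,0],2],[[0,0,0],[0,0,0],4],[[0,0,0],[0,0,0],4],[[0,0,0],[0,0,0],4],[[0,0,0],[0,-1,0],4],[[0,0,0],[0,-2,0],4],[[0,0,0],[0,-4,0],4],[[0,0,0],[0,-3,0],4],[[0,0,0],[0,0,0],4]]'

```text
t: 28.8
tool_pos: [0.5386, 0.1015, 0.2922]
tcp_rot: [[-0.996, 0.005, 0.087], [-0.087, 0.0, -0.996], [-0.005, -1.0, 0.0]]
ft_force: [0.7, 0.4, -0.1]
grip_width: 0.0399
```

```bash
python3 look.py e side; python3 -c "
from plan import *
plan(.4305,-.2724,.24,-38,4)"
```

```text
side board bar 158 [ 0.4323 -0.273 ] ang -128.2 len 0.047 z [0.142 0.146 0.148]
side board bar 239 [ 0.4179 -0.3991] ang -160.6 len 0.045 z [0.143 0.146 0.148]
side glass bar 79 [0.5426 0.0974] ang -174.9 len 0.044 z [0.193 0.197 0.2  ]
side glass jug 27 [0.5418 0.0976 0.0054] handle ang nan 0
side tray jug 110 [0.4867 0.3803 0.0345] handle ang -111.7 84
side tray jug 117 [0.493  0.2795 0.0344] handle ang 131.3 75
t 28.85
9 [[[0.0,-5.2,0.0],[1.56,0.56,4.03],4],[[0.0,-5.2,0.0],[1.92,0.56,3.88],4],[[0.0,-5.2,0.0],[2.26,0.56,3.69],4],[[0.0,-5.2,0.0],[2.59,0.56,3.46],4],[[0.0,-5.2,0.0],[2.89,0.56,3.21],4],[[0.0,-5.2,0.0],[3.17,0.56,2.94],4],[[0.0,-5.2,0.0],[3.43,0.56,2.64],4],[[0.0,-5.2,0.0],[3.65,0.56,2.31],4],[[0.0,-5.2,0.0],[3.85,0.56,1.97],4]]
```

View pics/side_e.png

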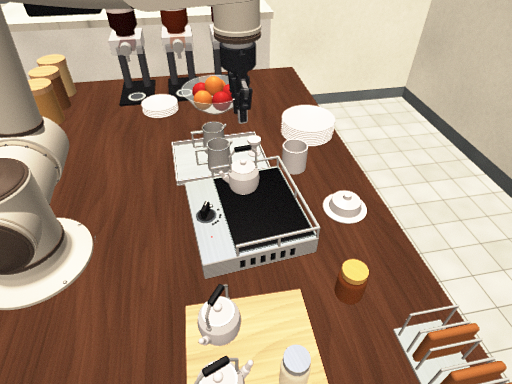

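arm_command --steps '[[[0,-5.2,0],[1.56,0.2,4],4],[[0,-5.2,0],[1.9,0.2,3.9],4],[[0,-5.2,0],[2.3,0.3,3.7],4],[[0,-5.2,0],[2.6,0.4,3.5],4],[[0,-5.2,0],[2.9,0.5,3.2],4],[[0,-5.2,0],[3.2,0.5,2.9],4],[[0,-5.2,0],[3.4,0.5,2.6],4],[[0,-5.2,0],[3.6,0.5,2.3],4],[[0,-5.2,0],[2.6,0.5,1.3],4],[[0,0,0],[0,0,0],4]]'

```text
t: 29.85
tool_pos: [0.4301, -0.2702, 0.2463]
tcp_rot: [[-0.589, -0.004, 0.808], [-0.808, 0.004, -0.589], [-0.001, -1.0, -0.005]]
ft_force: [-0.7, -0.4, 0.0]
grip_width: 0.04
```

```bash
cat > wb.py <<'E'
import sys
from meas import *
x,y,n=float(sys.argv[1]),float(sys.argv[2]),sys.argv[3]
p=snapshot('wrist');save(p,n)
W=cloud(p,True);C=p['img'].reshape(-1,3).astype(int);W=W.reshape(-1,3)
m=(W[:,2]>.138)&(W[:,2]<.155)&(C.max(1)<80)&(abs(W[:,0]-x)<.06)&(abs(W[:,1]-y)<.06)
for q in clusters(W[m],minn=20,cell=.003): c,a,l=axis(q);print(len(q),np.round(c,4),np.degrees(np.arctan2(a[1],a[0])),l,np.median(q[:,2]))
E
python3 wb.py .431 -.2726 w6.png;  python3 plan.py .431 -.2726 .18 -38 4
```

```text
671 [ 0.4293 -0.2741] -127.17547117031884 0.045542855215422895 0.1467828692265905
t 29.9 p [ 0.4305 -0.269   0.2467] psi -36.2 tilt 0.31 F [-0.  -0.3  0.2] g 0.0402
2 [[[0.2,0.9,0.0],[0.14,3.33,0.14],4.0],[[0.2,0.9,0.0],[0.13,3.33,0.14],4.0]]
```

View pics/w6.png

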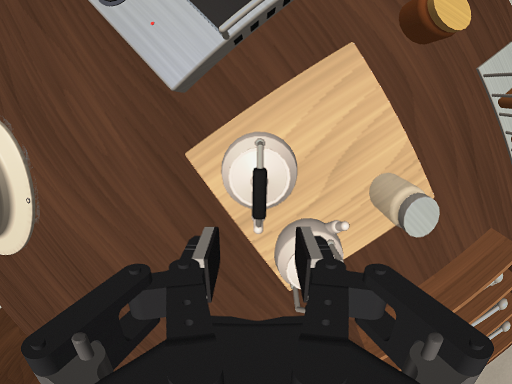

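arm_command --steps '[[[0.2,0.8,0],[0.2,2.5,0.2],4],[[0.2,0.8,0],[0.2,3,0.1],4],[[0,0,0],[0,1.5,0],4],[[0,0,0],[0,0,0],4]]'

```text
t: 30.3
tool_pos: [0.4311, -0.2711, 0.1743]
tcp_rot: [[-0.617, 0.003, 0.787], [-0.787, 0.001, -0.617], [-0.002, -1.0, 0.002]]
ft_force: [0.1, -0.1, 0.9]
grip_width: 0.0398
```

```bash
python3 plan.py .430 -.2736 .132 -37.8 4
```

```text
t 30.3 p [ 0.4311 -0.2711  0.1743] psi -38.1 tilt 0.17 F [ 0.1 -0.1  0.9] g 0.0398
1 [[[-0.1,-0.3,-0.1],[0.27,4.23,0.06],4.0]]
```

arm_command --steps '[[[-0.1,-0.3,-0.1],[0.3,1.6,0.1],4],[[0,0,0],[0,1.4,0],4],[[0,0,0],[0,0.9,0],4],[[0,0,0],[0,0.3,0],4],[[0,0,0],[0,0,0],4]]'

```text
t: 30.8
tool_pos: [0.4318, -0.272, 0.1332]
tcp_rot: [[-0.613, 0.003, 0.79], [-0.79, -0.001, -0.613], [-0.001, -1.0, 0.002]]
ft_force: [-0.2, -1.0, 0.0]
grip_width: 0.04
```

```bash
python3 plan.py .430 -.2736 .132 -37.8 4
```

```text
t 30.8 p [ 0.4318 -0.272   0.1332] psi -37.8 tilt 0.16 F [-0.2 -1.   0. ] g 0.04
1 [[[-0.1,0.0,-0.1],[0.24,0.12,-0.05],4.0]]
```

arm_command --steps '[[[0,0,0],[0.3,0.1,-0.1],4],[[0,0,0],[0,0,0],0.6],[[0,0,0],[0,0,0],0.6],[[0,0,0],[0,0,0],0.6],[[0,0,0],[0,0,0],0.6],[[0,0,0],[0,0,0],0.6],[[0,0,0],[0,-0.6,0],0.6],[[0,0,0],[0,-1.2,0],0.6],[[0,0,0],[0,-2,0],0.6],[[0,0,0],[0,-2,0],0.6]]'

```text
t: 31.8
tool_pos: [0.4281, -0.2733, 0.1928]
tcp_rot: [[-0.613, 0.0, 0.79], [-0.79, 0.002, -0.613], [-0.001, -1.0, -0.001]]
ft_force: [-0.5, -0.4, -4.0]
grip_width: 0.0107
```

arm_command --steps '[[[0,0,0],[0,-3,0],0.6],[[0,0,0],[0,-3.5,0],0.6],[[0,0,0],[0,-2,0],0.6],[[0,0,0],[0,-1,0],0.6]]'

```text
t: 32.2
tool_pos: [0.4277, -0.273, 0.2966]
tcp_rot: [[-0.613, 0.003, 0.79], [-0.79, -0.001, -0.613], [-0.001, -1.0, 0.003]]
ft_force: [-0.8, -0.4, -3.4]
grip_width: 0.0109
```

```bash
python3 -c "
from plan import *
p,R,s=cur();print(p)
T,Q=plan(.606,.0229,.285,-85,.6,p,R,smax=2.8)"
```

```text
[ 0.42769923 -0.27303656  0.2966409 ]
13 [[[0.0,3.6,0.0],[-2.64,0.09,-0.31],0.6],[[0.0,3.6,0.0],[-2.61,0.09,-0.48],0.6],[[0.0,3.6,0.0],[-2.58,0.09,-0.64],0.6],[[0.0,3.6,0.0],[-2.53,0.09,-0.81],0.6],[[0.0,3.6,0.0],[-2.48,0.09,-0.96],0.6],[[0.0,3.6,0.0],[-2.41,0.09,-1.12],0.6],[[0.0,3.6,0.0],[-2.34,0.09,-1.27],0.6],[[0.0,3.6,0.0],[-2.25,0.09,-1.41],0.6],[[0.0,3.6,0.0],[-2.16,0.09,-1.55],0.6],[[0.0,3.6,0.0],[-2.05,0.09,-1.69],0.6],[[0.0,3.6,0.0],[-1.94,0.09,-1.81],0.6],[[0.0,3.6,0.0],[-1.82,0.09,-1.93],0.6],[[0.0,3.6,0.0],[-1.7,0.09,-2.04],0.6]]
```

arm_command --steps '[[[0,3.6,0],[-2.6,0,-0.3],0.6],[[0,3.6,0],[-2.6,0,-0.5],0.6],[[0,3.6,0],[-2.6,0,-0.6],0.6],[[0,3.6,0],[-2.5,0,-0.8],0.6],[[0,3.6,0],[-2.5,0,-1],0.6],[[0,3.6,0],[-2.4,0,-1.1],0.6],[[0,3.6,0],[-2.3,0,-1.3],0.6],[[0,3.6,0],[-2.25,0,-1.4],0.6],[[0,3.6,0],[-2.15,0,-1.55],0.6],[[0,3.6,0],[-2,0,-1.7],0.6]]'

```text
t: 33.2
tool_pos: [0.5683, -0.0405, 0.2992]
tcp_rot: [[-0.968, 0.003, 0.251], [-0.251, -0.003, -0.968], [-0.002, -1.0, 0.003]]
ft_force: [0.4, 0.1, -4.1]
grip_width: 0.0107
```

```bash
python3 -c "
from plan import *
p,R,s=cur();print(p)
T,Q=plan(.606,.0229,.265,-85,.6,p,R,smax=2.4)"
```

```text
[ 0.56831198 -0.04051357  0.29916777]
4 [[[0.0,2.4,0.0],[-1.31,0.85,-1.3],0.6],[[0.0,2.4,0.0],[-1.25,0.85,-1.35],0.6],[[0.0,2.4,0.0],[-1.2,0.85,-1.4],0.6],[[0.0,2.4,0.0],[-1.14,0.85,-1.45],0.6]]
```

arm_command --steps '[[[0,2.4,0],[-1.3,0.8,-1.3],0.6],[[0,2.4,0],[-1.2,0.8,-1.3],0.6],[[0,2.4,0],[-1.1,0.8,-1.2],0.6],[[0,2.4,0],[-0.8,0.8,-1],0.6],[[0,0,0],[0,0,0],0.6],[[0,0,0],[0,0,0],0.6]]'

```text
t: 33.8
tool_pos: [0.6038, 0.0208, 0.2647]
tcp_rot: [[-0.997, -0.001, 0.081], [-0.081, -0.002, -0.997], [0.001, -1.0, 0.002]]
ft_force: [0.3, -0.4, -3.7]
grip_width: 0.0108
```

```bash
python3 plan.py .606 .0229 .205 -85 .6
```

```text
t 33.8 p [0.6038 0.0208 0.2647] psi -85.3 tilt 0.13 F [ 0.3 -0.4 -3.7] g 0.0108
2 [[[-0.1,-0.2,0.0],[-0.12,2.98,-0.1],0.6],[[-0.1,-0.2,0.0],[-0.12,2.99,-0.1],0.6]]
```

arm_command --steps '[[[0,-0.2,0],[-0.1,1.5,-0.1],0.6],[[0,0,0],[-0.1,2,-0.1],0.6],[[0,0,0],[0,1.5,0],0.6],[[0,0,0],[0,0.8,0],0.6],[[0,0,0],[0,0.6,0],0.6],[[0,0,0],[0,0.5,0],0.6],[[0,0,0],[0,0,0],0.6],[[0,0,0],[0,0,0],0.6]]'

```text
t: 34.6
tool_pos: [0.6048, 0.0202, 0.1921]
tcp_rot: [[-0.996, 0.001, 0.086], [-0.086, -0.003, -0.996], [-0.0, -1.0, 0.003]]
ft_force: [0.6, 0.0, -3.5]
grip_width: 0.0111
```

```bash
python3 plan.py .606 .0229 .187 -85 .6
```

```text
t 34.6 p [0.6048 0.0202 0.1921] psi -85.1 tilt 0.16 F [ 0.6  0.  -3.5] g 0.0111
1 [[[-0.2,-0.1,0.0],[-0.15,0.51,-0.26],0.6]]
```

arm_command --steps '[[[0,0,0],[0,0.3,0],0.6],[[0,0,0],[0,0.2,0],0.6],[[0,0,0],[0,0,0],0.6],[[0,0,0],[0,0,0],0.6]]'

```text
t: 35.0
tool_pos: [0.6053, 0.0202, 0.1879]
tcp_rot: [[-0.996, 0.002, 0.086], [-0.086, -0.003, -0.996], [-0.002, -1.0, 0.003]]
ft_force: [0.8, 0.7, -3.3]
grip_width: 0.0107
```

arm_command --steps '[[[0,0,0],[0,0.2,0],0.6],[[0,0,0],[0,0,0],0.6],[[0,0,0],[0,0,0],0.6]]'

```text
t: 35.3
tool_pos: [0.6057, 0.0203, 0.1867]
tcp_rot: [[-0.996, 0.004, 0.086], [-0.086, -0.003, -0.996], [-0.004, -1.0, 0.003]]
ft_force: [-0.1, 0.1, -4.0]
grip_width: 0.011
```

arm_command --steps '[[[0,0,-0.1],[0,0.2,0],0.6],[[0,0,0],[0,0,0],0.6],[[0,0,0],[0,0,0],0.6]]'

```text
t: 35.6
tool_pos: [0.6066, 0.0205, 0.187]
tcp_rot: [[-0.996, 0.006, 0.087], [-0.087, -0.003, -0.996], [-0.006, -1.0, 0.004]]
ft_force: [0.5, -0.8, -3.6]
grip_width: 0.0106
```

arm_command --steps '[[[0,0,0],[0,0,0],0.6],[[0,0,0],[0,0,0],0.6],[[0,0,0],[0,0,0],0.6]]'

```text
t: 35.9
tool_pos: [0.6066, 0.0205, 0.1866]
tcp_rot: [[-0.996, 0.006, 0.087], [-0.087, -0.003, -0.996], [-0.006, -1.0, 0.003]]
ft_force: [1.3, 0.4, -0.7]
grip_width: 0.0111
```

arm_command --steps '[[[0,0,0],[0,0,0],0.6],[[0,0,0],[0,0,0],2],[[0,0,0],[0,0,0],3.5],[[0,0,0],[0,0,0],3.5],[[0,0,0],[0,0,0],3.5],[[0,0,0],[0,-1,0],3.5],[[0,0,0],[0,-2,0],3.5],[[0,0,0],[0,-4,0],3.5],[[0,0,0],[0,-3,0],3.5],[[0,0,0],[0,0,0],3.5]]'

```text
t: 36.9
tool_pos: [0.6054, 0.0207, 0.2927]
tcp_rot: [[-0.996, 0.006, 0.086], [-0.086, -0.003, -0.996], [-0.005, -1.0, 0.004]]
ft_force: [0.5, 0.0, 0.5]
grip_width: 0.035
```

```bash
python3 look.py f side top; python3 -c "
from plan import *
plan(.417,-.3975,.24,-70,4)"
```

```text
side board bar 243 [ 0.4179 -0.3992] ang -160.8 len 0.044 z [0.143 0.146 0.148]
side glass bar 81 [0.5423 0.0976] ang -175.6 len 0.044 z [0.193 0.198 0.2  ]
side glass bar 104 [0.6084 0.0166] ang -174.8 len 0.046 z [0.191 0.198 0.2  ]
side glass jug 27 [0.5416 0.0989 0.0057] handle ang -47.5 13
side glass jug 28 [0.6081 0.0173 0.005 ] handle ang 129.2 13
side tray jug 109 [0.4867 0.3801 0.0342] handle ang -112.1 85
side tray jug 128 [0.4929 0.2792 0.0344] handle ang 126.9 76
top board bar 68 [ 0.4156 -0.3958] ang -158.2 len 0.044 z [0.142 0.146 0.149]
top glass bar 21 [0.5965 0.02  ] ang -177.6 len 0.017 z [0.198 0.2   0.202]
top glass bar 54 [0.5456 0.1019] ang -174.9 len 0.046 z [0.196 0.2   0.202]
top tray jug 120 [0.4842 0.3814 0.0348] handle ang -133.9 48
top tray jug 106 [0.491  0.2806 0.0345] handle ang 163.3 51
t 37.0
11 [[[0.0,-1.4,0.0],[2.03,0.45,3.64],4],[[0.0,-1.4,0.0],[2.12,0.45,3.59],4],[[0.0,-1.4,0.0],[2.2,0.45,3.54],4],[[0.0,-1.4,0.0],[2.29,0.45,3.49],4],[[0.0,-1.4,0.0],[2.37,0.45,3.43],4],[[0.0,-1.4,0.0],[2.45,0.45,3.37],4],[[0.0,-1.4,0.0],[2.53,0.45,3.31],4],[[0.0,-1.4,0.0],[2.61,0.45,3.25],4],[[0.0,-1.4,0.0],[2.68,0.45,3.19],4],[[0.0,-1.4,0.0],[2.76,0.45,3.12],4],[[0.0,-1.4,0.0],[2.83,0.45,3.06],4]]
```

View pics/side_f.png

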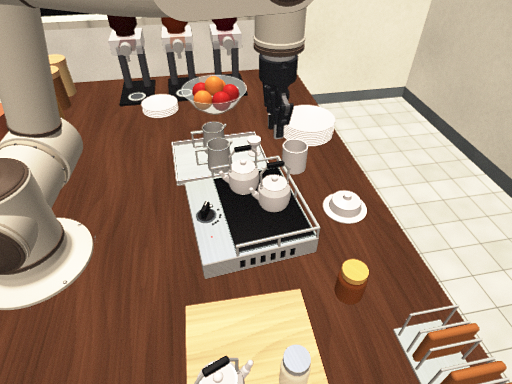

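arm_command --steps '[[[0,-1.4,0],[2,0,3.6],4],[[0,-1.4,0],[2.1,0.2,3.6],4],[[0,-1.4,0],[2.2,0.3,3.5],4],[[0,-1.4,0],[2.3,0.5,3.5],4],[[0,-1.4,0],[2.4,0.5,3.4],4],[[0,-1.4,0],[2.45,0.5,3.4],4],[[0,-1.4,0],[2.5,0.5,3.3],4],[[0,-1.4,0],[2.6,0.5,3.2],4],[[0,-1.4,0],[2.7,0.5,3.2],4],[[0,-1.4,0],[2.7,0.5,3.1],4]]'

```text
t: 38.0
tool_pos: [0.4289, -0.3667, 0.2377]
tcp_rot: [[-0.94, -0.01, 0.341], [-0.341, 0.005, -0.94], [0.008, -1.0, -0.008]]
ft_force: [0.6, -0.1, -0.0]
grip_width: 0.0402
```

```bash
python3 plan.py .417 -.3975 .24 -70 4
```

```text
t 38.0 p [ 0.4289 -0.3667  0.2377] psi -70.1 tilt 0.67 F [ 0.6 -0.1 -0. ] g 0.0402
1 [[[0.5,-0.1,0.5],[2.17,-0.24,2.49],4.0]]
```

arm_command --steps '[[[0.5,0,0.5],[0.9,0,1],4],[[0,0,0],[0,0,0],4],[[0,0,0],[0,0,0],4]]'

```text
t: 38.3
tool_pos: [0.4204, -0.3824, 0.2335]
tcp_rot: [[-0.942, -0.003, 0.336], [-0.336, 0.004, -0.942], [0.002, -1.0, -0.005]]
ft_force: [0.5, 0.6, 0.4]
grip_width: 0.0403
```

```bash
python3 wb.py .417 -.3975 w7.png;  python3 plan.py .417 -.3975 .18 -70 4
```

```text
740 [ 0.4172 -0.3976] -160.31686916485182 0.04280884387075855 0.1466498969443275
t 38.35 p [ 0.4207 -0.3821  0.2336] psi -70.3 tilt 0.29 F [ 0.3 -0.5  0.5] g 0.04
2 [[[0.1,-0.2,0.0],[0.43,2.68,0.67],4.0],[[0.1,-0.2,0.0],[0.43,2.68,0.67],4.0]]
```

View pics/w7.png

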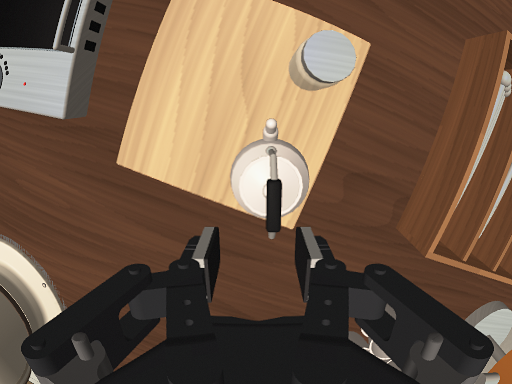

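arm_command --steps '[[[0.1,-0.1,0],[0.4,2.5,0.7],4],[[0.1,0,0],[0.4,2,0.7],4],[[0,0,0],[0,1,0],4],[[0,0,0],[0,0,0],4]]'

```text
t: 38.75
tool_pos: [0.4206, -0.394, 0.1781]
tcp_rot: [[-0.939, -0.001, 0.343], [-0.343, -0.0, -0.939], [0.0, -1.0, -0.0]]
ft_force: [0.0, 0.5, 0.1]
grip_width: 0.0399
```

```bash
python3 plan.py .417 -.3976 .132 -70.2 4
```

```text
t 38.75 p [ 0.4206 -0.394   0.1781] psi -69.9 tilt 0.03 F [0.  0.5 0.1] g 0.0399
2 [[[0.0,0.1,0.0],[0.23,2.31,0.11],4.0],[[0.0,0.1,0.0],[0.23,2.31,0.11],4.0]]
```

arm_command --steps '[[[0,0.2,0],[0.4,1.6,0.2],4],[[0,0,0],[0.1,1.5,0.1],4],[[0,0,0],[0,1,0],4],[[0,0,0],[0,0.5,0],4],[[0,0,0],[0,0,0],4]]'

```text
t: 39.25
tool_pos: [0.4193, -0.3966, 0.1332]
tcp_rot: [[-0.939, 0.002, 0.343], [-0.343, -0.002, -0.939], [-0.001, -1.0, 0.003]]
ft_force: [0.5, 0.6, 0.5]
grip_width: 0.0403
```

```bash
python3 plan.py .417 -.3976 .132 -70.2 4
```

```text
t 39.25 p [ 0.4193 -0.3966  0.1332] psi -70.0 tilt 0.17 F [0.5 0.6 0.5] g 0.0403
1 [[[-0.2,0.2,-0.1],[0.25,0.12,0.02],4.0]]
```

arm_command --steps '[[[-0.1,0.1,0],[0.3,0.1,0],4],[[0,0,0],[0,0,0],0.6],[[0,0,0],[0,0,0],0.6],[[0,0,0],[0,0,0],0.6],[[0,0,0],[0,0,0],0.6],[[0,0,0],[0,0,0],0.6],[[0,0,0],[0,-0.6,0],0.6],[[0,0,0],[0,-1.2,0],0.6],[[0,0,0],[0,-2,0],0.6],[[0,0,0],[0,-2.5,0],0.6]]'

```text
t: 40.25
tool_pos: [0.4155, -0.3966, 0.1968]
tcp_rot: [[-0.94, -0.002, 0.341], [-0.341, 0.004, -0.94], [0.001, -1.0, -0.004]]
ft_force: [-0.5, 0.6, -4.7]
grip_width: 0.0106
```

arm_command --steps '[[[0,0,0],[0,-3,0],0.6],[[0,0,0],[0,-3,0],0.6],[[0,0,0],[0,-2,0],0.6],[[0,0,0],[0,-1,0],0.6]]'

```text
t: 40.65
tool_pos: [0.4154, -0.3966, 0.2962]
tcp_rot: [[-0.94, 0.001, 0.341], [-0.341, -0.0, -0.94], [-0.001, -1.0, 0.0]]
ft_force: [-0.5, -0.5, -4.6]
grip_width: 0.0106
```

```bash
python3 -c "
from plan import *
p,R,s=cur();print(p)
T,Q=plan(.552,-.0673,.285,-85,.6,p,R,smax=2.8)"
```

```text
[ 0.41541519 -0.39662561  0.29620195]
13 [[[0.0,1.1,0.0],[-1.85,0.09,-2.02],0.6],[[0.0,1.1,0.0],[-1.81,0.09,-2.06],0.6],[[0.0,1.1,0.0],[-1.77,0.09,-2.1],0.6],[[0.0,1.1,0.0],[-1.73,0.09,-2.13],0.6],[[0.0,1.1,0.0],[-1.68,0.09,-2.16],0.6],[[0.0,1.1,0.0],[-1.64,0.09,-2.2],0.6],[[0.0,1.1,0.0],[-1.6,0.09,-2.23],0.6],[[0.0,1.1,0.0],[-1.55,0.09,-2.26],0.6],[[0.0,1.1,0.0],[-1.5,0.09,-2.29],0.6],[[0.0,1.1,0.0],[-1.46,0.09,-2.32],0.6],[[0.0,1.1,0.0],[-1.41,0.09,-2.35],0.6],[[0.0,1.1,0.0],[-1.36,0.09,-2.38],0.6],[[0.0,1.1,0.0],[-1.32,0.09,-2.41],0.6]]
```

arm_command --steps '[[[0,1.1,0],[-1.85,0,-2],0.6],[[0,1.1,0],[-1.8,0,-2.1],0.6],[[0,1.1,0],[-1.8,0,-2.1],0.6],[[0,1.1,0],[-1.7,0,-2.1],0.6],[[0,1.1,0],[-1.7,0,-2.2],0.6],[[0,1.1,0],[-1.6,0,-2.2],0.6],[[0,1.1,0],[-1.6,0,-2.2],0.6],[[0,1.1,0],[-1.5,0,-2.3],0.6],[[0,1.1,0],[-1.5,0,-2.3],0.6],[[0,1.1,0],[-1.4,0,-2.3],0.6]]'

```text
t: 41.65
tool_pos: [0.5204, -0.1361, 0.2982]
tcp_rot: [[-0.99, 0.0, 0.143], [-0.143, -0.001, -0.99], [-0.0, -1.0, 0.001]]
ft_force: [0.6, -0.1, -5.3]
grip_width: 0.0105
```

```bash
python3 -c "
from plan import *
p,R,s=cur();print(p)
T,Q=plan(.552,-.0673,.26,-85,.6,p,R,smax=2.4)"
```

```text
[ 0.5203627  -0.13609128  0.29817112]
4 [[[0.0,0.8,0.0],[-1.03,0.95,-1.59],0.6],[[0.0,0.8,0.0],[-1.01,0.95,-1.6],0.6],[[0.0,0.8,0.0],[-0.98,0.95,-1.62],0.6],[[0.0,0.8,0.0],[-0.96,0.95,-1.63],0.6]]
```

arm_command --steps '[[[0,0.8,0],[-1,0.5,-1.6],0.6],[[0,0.8,0],[-1,0.9,-1.6],0.6],[[0,0.8,0],[-1,1,-1.5],0.6],[[0,0.8,0],[-0.7,1,-1],0.6],[[0,0,0],[0,0.5,0],0.6],[[0,0,0],[0,0,0],0.6]]'

```text
t: 42.25
tool_pos: [0.5509, -0.0687, 0.2578]
tcp_rot: [[-0.996, -0.001, 0.089], [-0.089, -0.0, -0.996], [0.001, -1.0, 0.0]]
ft_force: [0.8, -0.9, -5.2]
grip_width: 0.0106
```

```bash
python3 plan.py .552 -.0673 .205 -85 .6
```

```text
t 42.25 p [ 0.5509 -0.0687  0.2578] psi -84.9 tilt 0.07 F [ 0.8 -0.9 -5.2] g 0.0106
2 [[[0.0,0.1,0.0],[-0.07,2.64,-0.07],0.6],[[0.0,0.1,0.0],[-0.07,2.64,-0.07],0.6]]
```

arm_command --steps '[[[0,0.1,0],[-0.1,1.5,-0.1],0.6],[[0,0,0],[0,2,-0.1],0.6],[[0,0,0],[0,1.3,0],0.6],[[0,0,0],[0,0.8,0],0.6],[[0,0,0],[0,0.5,0],0.6],[[0,0,0],[0,0.3,0],0.6],[[0,0,0],[0,0,0],0.6],[[0,0,0],[0,0,0],0.6]]'

```text
t: 43.05
tool_pos: [0.5513, -0.0693, 0.191]
tcp_rot: [[-0.996, 0.001, 0.085], [-0.085, -0.001, -0.996], [-0.0, -1.0, 0.001]]
ft_force: [-0.8, 0.3, -5.2]
grip_width: 0.0109
```

```bash
python3 plan.py .552 -.0673 .187 -85 .6
```

```text
t 43.05 p [ 0.5513 -0.0693  0.191 ] psi -85.1 tilt 0.09 F [-0.8  0.3 -5.2] g 0.0109
1 [[[-0.1,-0.1,0.0],[-0.09,0.4,-0.2],0.6]]
```

arm_command --steps '[[[0,0,0],[0,0.3,-0.1],0.6],[[0,0,0],[0,0.15,0],0.6],[[0,0,0],[0,0,0],0.6],[[0,0,0],[0,0,0],0.6],[[0,0,0],[0,0,0],0.6]]'

```text
t: 43.55
tool_pos: [0.5517, -0.0682, 0.1874]
tcp_rot: [[-0.996, 0.003, 0.085], [-0.085, -0.002, -0.996], [-0.002, -1.0, 0.002]]
ft_force: [-0.4, 0.4, -4.7]
grip_width: 0.0109
```

arm_command --steps '[[[0,0,-0.1],[0,0.15,0],0.6],[[0,0,0],[0,0,0],0.6],[[0,0,0],[0,0,0],0.6],[[0,0,0],[0,0,0],0.6],[[0,0,0],[0,0,0],0.6]]'

```text
t: 44.05
tool_pos: [0.5521, -0.0686, 0.1868]
tcp_rot: [[-0.996, 0.002, 0.085], [-0.085, -0.003, -0.996], [-0.002, -1.0, 0.003]]
ft_force: [-0.5, -1.2, -2.2]
grip_width: 0.0108
```

arm_command --steps '[[[0,0,0],[0,0.1,0],0.6],[[0,0,0],[0,0,0],0.6],[[0,0,0],[0,0,0],0.6],[[0,0,0],[0,0,0],0.6]]'

```text
t: 44.45
tool_pos: [0.5525, -0.069, 0.1868]
tcp_rot: [[-0.996, 0.004, 0.085], [-0.085, -0.004, -0.996], [-0.004, -1.0, 0.004]]
ft_force: [-1.0, -1.7, -1.8]
grip_width: 0.0108
```

arm_command --steps '[[[0,0,0],[0,0,0],2],[[0,0,0],[0,0,0],3.5],[[0,0,0],[0,0,0],3.5],[[0,0,0],[0,0,0],3.5],[[0,0,0],[0,-1,0],3.5],[[0,0,0],[0,-2,0],3.5],[[0,0,0],[0,-4,0],3.5],[[0,0,0],[0,-3,0],3.5],[[0,0,0],[4,0,0],3.5],[[0,0,0],[4,0,0],3.5]]'

```text
t: 45.45
tool_pos: [0.4732, -0.0753, 0.2933]
tcp_rot: [[-0.996, 0.004, 0.087], [-0.087, -0.004, -0.996], [-0.004, -1.0, 0.004]]
ft_force: [-0.4, -0.1, -0.2]
grip_width: 0.0348
```

arm_command --steps '[[[0,0,0],[4,0,0],3],[[0,0,0],[3,0,0],3],[[0,0,0],[0,0,0],3]]'

```text
t: 45.75
tool_pos: [0.3981, -0.0812, 0.2963]
tcp_rot: [[-0.996, 0.009, 0.086], [-0.086, -0.006, -0.996], [-0.008, -1.0, 0.007]]
ft_force: [1.6, 0.3, 0.9]
grip_width: 0.0298
```

```bash
python3 look.py g side top; python3 plan.py .429 .007 .25 -24.5 3
```

```text
side glass bar 81 [0.5427 0.0976] ang -174.4 len 0.044 z [0.193 0.198 0.2  ]
side glass bar 103 [0.6083 0.0166] ang -175.3 len 0.045 z [0.19  0.198 0.2  ]
side glass bar 125 [ 0.5669 -0.0812] ang 174.4 len 0.044 z [0.192 0.198 0.2  ]
side glass jug 27 [ -56.1947 -159.3901  169.2785] handle ang nan 0
side glass jug 27 [0.6084 0.0182 0.0055] handle ang 178.5 29
side glass jug 38 [ 0.5661 -0.0802  0.0054] handle ang nan 1
side tray jug 106 [0.4868 0.3805 0.0345] handle ang -112.1 84
side tray jug 123 [0.4934 0.2794 0.0343] handle ang 129.9 79
top glass bar 53 [0.6115 0.0215] ang -175.1 len 0.047 z [0.196 0.2   0.201]
top glass bar 57 [ 0.5682 -0.0768] ang 174.4 len 0.044 z [0.197 0.199 0.201]
top glass bar 57 [0.544  0.1017] ang -175.0 len 0.048 z [0.197 0.199 0.202]
top tray jug 110 [0.4911 0.2806 0.0345] handle ang 167.7 52
top tray jug 117 [0.4846 0.3815 0.0346] handle ang -140.1 54
t 45.85
t 45.85 p [ 0.4003 -0.0812  0.296 ] psi -85.0 tilt 0.59 F [ 0.5 -0.  -0.9] g 0.0297
8 [[[-0.1,-7.6,0.0],[-0.45,0.57,-1.07],3.0],[[-0.1,-7.6,0.0],[-0.59,0.57,-1.0],3.0],[[-0.1,-7.6,0.0],[-0.71,0.57,-0.92],3.0],[[-0.1,-7.6,0.0],[-0.83,0.57,-0.81],3.0],[[-0.1,-7.6,0.0],[-0.93,0.58,-0.7],3.0],[[-0.1,-7.6,0.0],[-1.01,0.58,-0.57],3.0],[[-0.1,-7.6,0.0],[-1.08,0.58,-0.43],3.0],[[-0.1,-7.6,0.0],[-1.12,0.58,-0.28],3.0]]
```

View pics/side_g.png

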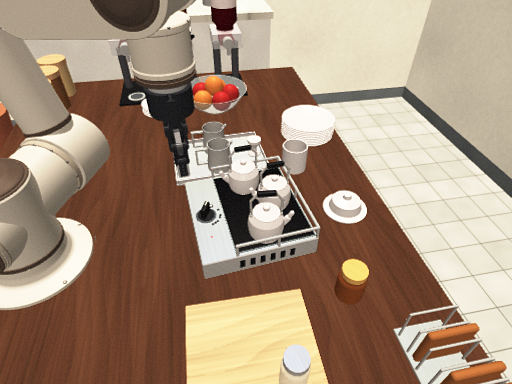

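View pics/top_g.png

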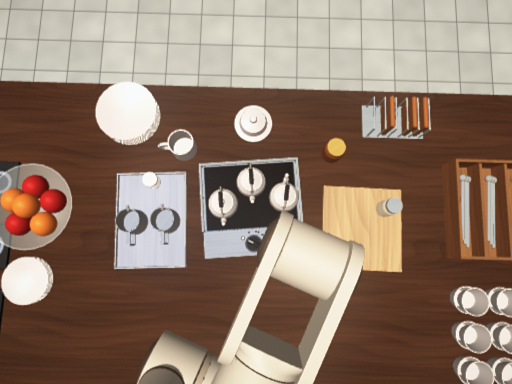

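```bash
python3 plan.py .555 -.079 .29 -95.4 4
```

```text
t 45.85 p [ 0.4003 -0.0812  0.296 ] psi -85.0 tilt 0.59 F [ 0.5 -0.  -0.9] g 0.0297
4 [[[-0.1,2.6,-0.1],[-3.86,0.18,0.28],4.0],[[-0.1,2.6,-0.1],[-3.86,0.17,0.1],4.0],[[-0.1,2.6,-0.1],[-3.87,0.17,-0.07],4.0],[[-0.1,2.6,-0.1],[-3.86,0.16,-0.25],4.0]]
```

arm_command --steps '[[[-0.1,2.6,-0.1],[-3.5,0,0.3],4],[[-0.1,2.6,-0.1],[-3.9,0,0.1],4],[[-0.1,2.6,-0.1],[-3.9,0,-0.1],4],[[-0.1,2.6,-0.1],[-3,0,-0.3],4],[[0,0,0],[0,0,0],4],[[0,0,0],[0,0,0],4]]'

```text
t: 46.45
tool_pos: [0.554, -0.0771, 0.2964]
tcp_rot: [[-0.995, 0.002, -0.101], [0.101, 0.002, -0.995], [-0.002, -1.0, -0.002]]
ft_force: [0.2, -0.1, -0.1]
grip_width: 0.0402
```

```bash
sed -e 's/.138)/.19)/;s/.155)/.21)/' wb.py > wb2.py; python3 wb2.py .5675 -.079 w8.png;  python3 plan.py .5675 -.079 .24 -95.4 4
```

```text
712 [ 0.5666 -0.0783] 175.02883392157918 0.04294522500174492 0.19975935339760148
t 46.5 p [ 0.5537 -0.0772  0.2963] psi -95.8 tilt 0.15 F [ 0.1  0.1 -1.3] g 0.0402
2 [[[0.1,-0.2,0.0],[-0.69,2.82,0.03],4.0],[[0.1,-0.2,0.0],[-0.69,2.82,0.03],4.0]]
```

View pics/w8.png

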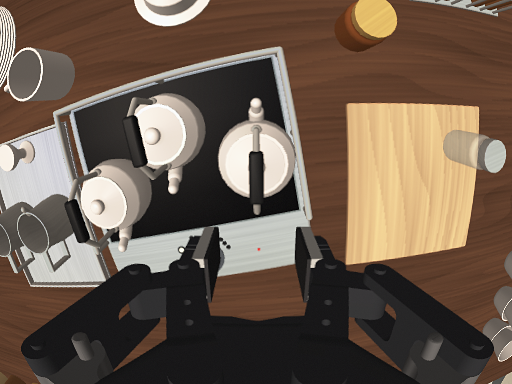

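arm_command --steps '[[[0,-0.3,0],[-0.7,2.5,0.1],4],[[0,-0.2,0],[-0.7,2.5,0.1],4],[[0,0,0],[0,1.5,0],4],[[0,0,0],[0,0,0],4]]'

```text
t: 46.9
tool_pos: [0.5669, -0.0804, 0.231]
tcp_rot: [[-0.996, 0.004, -0.09], [0.09, 0.001, -0.996], [-0.004, -1.0, -0.001]]
ft_force: [-0.1, -0.5, 0.6]
grip_width: 0.04
```

```bash
python3 plan.py .567 -.0785 .186 -95.2 4
```

```text
t 46.9 p [ 0.5669 -0.0804  0.231 ] psi -95.2 tilt 0.26 F [-0.1 -0.5  0.6] g 0.04
2 [[[0.0,0.0,-0.1],[0.01,2.25,-0.09],4.0],[[0.0,0.0,-0.1],[0.01,2.25,-0.1],4.0]]
```

arm_command --steps '[[[0,0,-0.1],[0,1.6,-0.15],4],[[0,0,-0.1],[0,1.5,-0.1],4],[[0,0,0],[0,1,0],4],[[0,0,0],[0,0.4,0],4],[[0,0,0],[0,0,0],4]]'

```text
t: 47.4
tool_pos: [0.567, -0.0782, 0.188]
tcp_rot: [[-0.996, 0.005, -0.09], [0.09, -0.0, -0.996], [-0.005, -1.0, -0.0]]
ft_force: [-0.4, 0.9, 0.5]
grip_width: 0.0401
```

```bash
python3 plan.py .567 -.0785 .186 -95.2 4
```

```text
t 47.4 p [ 0.567  -0.0782  0.188 ] psi -95.1 tilt 0.3 F [-0.4  0.9  0.5] g 0.0401
1 [[[0.0,0.1,-0.3],[-0.01,0.2,0.03],4.0]]
```

arm_command --steps '[[[0,0,-0.3],[0,0.2,0],4],[[0,0,0],[0,0,0],0.6],[[0,0,0],[0,0,0],0.6],[[0,0,0],[0,0,0],0.6],[[0,0,0],[0,0,0],0.6],[[0,0,0],[0,0,0],0.6],[[0,0,0],[0,-0.6,0],0.6],[[0,0,0],[0,-1,0],0.6],[[0,0,0],[0,-0.8,0],0.6],[[0,0,0],[0,0,0],0.6]]'

```text
t: 48.4
tool_pos: [0.5672, -0.0784, 0.2134]
tcp_rot: [[-0.996, 0.0, -0.09], [0.09, 0.0, -0.996], [-0.0, -1.0, -0.0]]
ft_force: [-0.3, 0.2, -4.7]
grip_width: 0.0107
```

```bash
python3 -c "
from plan import *
p,R,s=cur();print(p,s['ft_force'],s['grip_width'])
plan(.552,-.066,.21,-85,.6,p,R,smax=.8,amax=3)"
```

```text
[ 0.5672219  -0.07835546  0.21336412] [-0.26490103  0.20757747 -4.72573409] 0.010667995226260782
4 [[[0.0,-2.5,0.0],[0.41,0.08,-0.27],0.6],[[0.0,-2.5,0.0],[0.39,0.08,-0.29],0.6],[[0.0,-2.5,0.0],[0.38,0.08,-0.31],0.6],[[0.0,-2.5,0.0],[0.37,0.08,-0.32],0.6]]
```

arm_command --steps '[[[0,-2.5,0],[0.4,0,-0.3],0.6],[[0,-2.5,0],[0.4,0,-0.3],0.6],[[0,-2.5,0],[0.4,0,-0.3],0.6],[[0,-2.5,0],[0.3,0,-0.3],0.6],[[0,0,0],[0,0,0],0.6],[[0,0,0],[0,0,0],0.6]]'

```text
t: 49.0
tool_pos: [0.5522, -0.0658, 0.2141]
tcp_rot: [[-0.996, 0.001, 0.089], [-0.089, -0.0, -0.996], [-0.001, -1.0, 0.0]]
ft_force: [0.6, 0.1, -4.5]
grip_width: 0.0105
```

```bash
python3 plan.py .552 -.066 .188 -85 .6
```

```text
t 49.0 p [ 0.5522 -0.0658  0.2141] psi -84.9 tilt 0.08 F [ 0.6  0.1 -4.5] g 0.0105
1 [[[0.0,0.1,-0.1],[0.03,2.61,0.01],0.6]]
```

arm_command --steps '[[[0,0,0],[0,0.7,0],0.6],[[0,0,0],[0,0.7,0],0.6],[[0,0,0],[0,0.5,0],0.6],[[0,0,0],[0,0.4,0],0.6],[[0,0,0],[0,0.3,0],0.6],[[0,0,0],[0,0,0],0.6],[[0,0,0],[0,0,0],0.6],[[0,0,0],[0,0,0],0.6]]'

```text
t: 49.8
tool_pos: [0.5534, -0.0661, 0.1876]
tcp_rot: [[-0.996, 0.005, 0.086], [-0.086, -0.001, -0.996], [-0.005, -1.0, 0.001]]
ft_force: [-0.7, -0.9, -5.0]
grip_width: 0.0108
```

arm_command --steps '[[[0,0,-0.2],[0,0.2,0],0.6],[[0,0,0],[0,0,0],0.6],[[0,0,0],[0,0,0],0.6],[[0,0,0],[0,0,0],0.6],[[0,0,0],[0,0,0],0.6]]'

```text
t: 50.3
tool_pos: [0.5545, -0.066, 0.1875]
tcp_rot: [[-0.996, 0.005, 0.086], [-0.086, -0.001, -0.996], [-0.005, -1.0, 0.001]]
ft_force: [1.0, 0.3, 0.7]
grip_width: 0.0108
```

Supported by the glass now. Release, rise straight, check before backing off.

arm_command --steps '[[[0,0,0],[0,0,0],2],[[0,0,0],[0,0,0],4],[[0,0,0],[0,0,0],4],[[0,0,0],[0,0,0],4],[[0,0,0],[0,-1,0],4],[[0,0,0],[0,-2,0],4],[[0,0,0],[0,-4,0],4],[[0,0,0],[0,-3,0],4],[[0,0,0],[0,0,0],4]]'

```text
t: 51.2
tool_pos: [0.5535, -0.0659, 0.2936]
tcp_rot: [[-0.996, 0.005, 0.086], [-0.086, -0.001, -0.996], [-0.004, -1.0, 0.002]]
ft_force: [0.1, -0.6, -0.4]
grip_width: 0.0399
```

```bash
python3 look.py h side | grep glass; python3 plan.py .42 -.01 .29 -25 3
```

```text
side glass bar 80 [0.5426 0.0974] ang -175.4 len 0.044 z [0.193 0.198 0.2  ]
side glass bar 99 [0.6081 0.0161] ang -173.2 len 0.045 z [0.192 0.197 0.2  ]
side glass bar 115 [ 0.5529 -0.0699] ang -175.5 len 0.042 z [0.192 0.198 0.2  ]
side glass jug 27 [0.5416 0.0989 0.0052] handle ang -48.0 17
side glass jug 27 [0.6081 0.0173 0.005 ] handle ang -151.3 50
side glass jug 38 [ 0.5538 -0.0689  0.0055] handle ang 53.3 12
t 51.25 p [ 0.5532 -0.0659  0.2918] psi -85.1 tilt 0.17 F [0.1 0.2 0.1] g 0.0399
8 [[[0.0,-7.5,0.0],[1.6,0.02,-0.84],3.0],[[0.0,-7.5,0.0],[1.48,0.02,-1.04],3.0],[[0.0,-7.5,0.0],[1.33,0.02,-1.22],3.0],[[0.0,-7.5,0.0],[1.16,0.02,-1.39],3.0],[[0.0,-7.5,0.0],[0.96,0.02,-1.53],3.0],[[0.0,-7.5,0.0],[0.76,0.02,-1.64],3.0],[[0.0,-7.5,0.0],[0.54,0.02,-1.72],3.0],[[0.0,-7.5,0.0],[0.31,0.02,-1.78],3.0]]
```

arm_command --steps '[[[0,-7.5,0],[1.6,0,-0.8],3],[[0,-7.5,0],[1.5,0,-1],3],[[0,-7.5,0],[1.3,0,-1.2],3],[[0,-7.5,0],[1.2,0,-1.4],3],[[0,-7.5,0],[1,0,-1.5],3],[[0,-7.5,0],[0.8,0,-1.6],3],[[0,-7.5,0],[0.5,0,-1.7],3],[[0,-7.5,0],[0.3,0,-1.8],3],[[0,0,0],[0,0,0],3]]'

```text
t: 52.15
tool_pos: [0.412, -0.0115, 0.286]
tcp_rot: [[-0.385, -0.005, 0.923], [-0.923, 0.001, -0.385], [0.001, -1.0, -0.005]]
ft_force: [-0.0, 0.2, 0.8]
grip_width: 0.0299
```

```bash
python3 plan.py .4292 .007 .16 -24.3 3
```

```text
t 52.15 p [ 0.412  -0.0115  0.286 ] psi -22.6 tilt 0.31 F [-0.   0.2  0.8] g 0.0299
3 [[[0.1,0.6,0.0],[-0.79,4.2,0.32],3.0],[[0.1,0.6,0.0],[-0.79,4.2,0.3],3.0],[[0.1,0.6,0.0],[-0.8,4.2,0.28],3.0]]
```

arm_command --steps '[[[0.1,0.6,0],[-0.8,3.5,0.3],3],[[0.1,0.6,0],[-0.8,4.2,0.3],3],[[0.1,0.6,0],[-0.8,3.5,0.3],3],[[0,0,0],[0,1,0],3],[[0,0,0],[0,0,0],3]]'

```text
t: 52.65
tool_pos: [0.4304, 0.0069, 0.16]
tcp_rot: [[-0.424, 0.001, 0.906], [-0.906, -0.002, -0.424], [0.001, -1.0, 0.002]]
ft_force: [-0.7, -0.3, 1.1]
grip_width: 0.0299
```

```bash
python3 look.py i wrist; python3 plan.py .4292 .007 .09 -24.3 3
```

```text
dial 965 [0.4291 0.008 ] -114.7 0.038
t 52.7
t 52.7 p [0.4307 0.0069 0.1608] psi -25.1 tilt 0.15 F [-0.2 -0.5 -0.6] g 0.0297
2 [[[-0.1,-0.4,0.0],[0.02,3.54,-0.08],3.0],[[-0.1,-0.4,0.0],[0.02,3.54,-0.07],3.0]]
```

View pics/wrist_i.png

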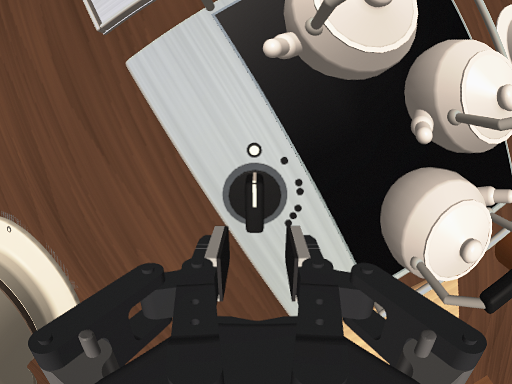

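Dial still at off (pointer to the ring at (254,150)), centred between the fingers. Descend.

arm_command --steps '[[[0,-0.2,0],[0,2.5,-0.15],3],[[0,0,0],[0,2.4,0],3],[[0,0,0],[0,1.5,0],3],[[0,0,0],[0,0.5,0],3],[[0,0,0],[0,0,0],3]]'

```text
t: 53.2
tool_pos: [0.434, 0.0051, 0.0984]
tcp_rot: [[-0.423, 0.013, 0.906], [-0.906, -0.004, -0.423], [-0.002, -1.0, 0.013]]
ft_force: [0.4, 0.5, -0.1]
grip_width: 0.0299
```

```bash
python3 plan.py .4292 .0072 .09 -24.7 3
```

```text
t 53.2 p [0.434  0.0051 0.0984] psi -25.1 tilt 0.77 F [ 0.4  0.5 -0.1] g 0.0299
1 [[[-0.8,-0.3,-0.1],[0.01,0.83,-0.54],3.0]]
```

arm_command --steps '[[[-0.8,-0.3,-0.1],[0,0.4,-0.5],3],[[0,0,0],[0,0.4,0],3],[[0,0,0],[0,0,0],3]]'

```text
t: 53.5
tool_pos: [0.4306, 0.0069, 0.0928]
tcp_rot: [[-0.419, 0.002, 0.908], [-0.908, 0.0, -0.419], [-0.001, -1.0, 0.002]]
ft_force: [-0.2, -0.3, -0.3]
grip_width: 0.0299
```

```bash
python3 plan.py .4292 .0072 .09 -24.7 3
```

```text
t 53.5 p [0.4306 0.0069 0.0928] psi -24.7 tilt 0.13 F [-0.2 -0.3 -0.3] g 0.0299
1 [[[-0.1,0.0,-0.1],[0.03,0.28,-0.14],3.0]]
```

arm_command --steps '[[[0,0,0],[0,0.3,-0.1],3],[[0,0,0],[0,0,0],0.5],[[0,0,0],[0,0,0],0.5],[[0,0,0],[0,0,0],0.5],[[0,0,0],[0,0,0],0.5],[[0,7,0],[0,0,0],0.5],[[0,7,0],[0,0,0],0.5],[[0,7,0],[0,0,0],0.5],[[0,7,0],[0,0,0],0.5],[[0,0,0],[0,0,0],0.5]]'

```text
t: 54.5
tool_pos: [0.4288, 0.0078, 0.0906]
tcp_rot: [[-0.806, 0.001, 0.592], [-0.592, 0.0, -0.806], [-0.001, -1.0, 0.0]]
ft_force: [-0.2, 0.7, -0.3]
grip_width: 0.0115
```

```bash
python3 plan.py .4295 .0075 .09 -105 .5
```

```text
t 54.5 p [0.4288 0.0078 0.0906] psi -53.7 tilt 0.03 F [-0.2  0.7 -0.3] g 0.0115
7 [[[0.0,7.3,0.0],[-0.01,0.01,0.01],0.5],[[0.0,7.3,0.0],[-0.01,0.01,0.01],0.5],[[0.0,7.3,0.0],[-0.01,0.01,0.01],0.5],[[0.0,7.3,0.0],[-0.01,0.01,0.01],0.5],[[0.0,7.3,0.0],[-0.01,0.01,0.0],0.5],[[0.0,7.3,0.0],[-0.01,0.01,0.0],0.5],[[0.0,7.3,0.0],[-0.01,0.01,0.0],0.5]]
```

arm_command --steps '[[[0,7.3,0],[0,0,0],0.5],[[0,7.3,0],[0,0,0],0.5],[[0,7.3,0],[0,0,0],0.5],[[0,7.3,0],[0,0,0],0.5],[[0,7.3,0],[0,0,0],0.5],[[0,7.3,0],[0,0,0],0.5],[[0,6.5,0],[0,0,0],0.5],[[0,0,0],[0,0,0],0.5]]'

```text
t: 55.3
tool_pos: [0.4287, 0.0079, 0.0906]
tcp_rot: [[-0.97, -0.0, -0.242], [0.242, 0.0, -0.97], [0.0, -1.0, -0.0]]
ft_force: [-0.9, -0.8, -0.1]
grip_width: 0.0114
```

```bash
python3 plan.py .4295 .0075 .09 -105 .5
```

```text
t 55.3 p [0.4287 0.0079 0.0906] psi -104.0 tilt 0.01 F [-0.9 -0.8 -0.1] g 0.0114
1 [[[0.0,1.0,0.0],[-0.09,0.06,0.01],0.5]]
```

Within a degree of the mark. Release, rise, look.

arm_command --steps '[[[0,1,0],[0,0,0],0.5],[[0,0,0],[0,0,0],3],[[0,0,0],[0,0,0],3],[[0,0,0],[0,0,0],3],[[0,0,0],[0,-3,0],3],[[0,0,0],[0,-4,0],3],[[0,0,0],[1,-4,0],3],[[0,0,0],[1,-4,0],3],[[0,0,0],[0,0,0],3],[[0,0,0],[0,0,0],3]]'

```text
t: 56.3
tool_pos: [0.4081, 0.0128, 0.2461]
tcp_rot: [[-0.971, -0.001, -0.24], [0.24, 0.0, -0.971], [0.001, -1.0, -0.0]]
ft_force: [-0.0, -0.8, -0.9]
grip_width: 0.0301
```

```bash
python3 look.py j wrist
```

```text
dial 516 [0.4292 0.0071] 163.8 0.039
t 56.35
```

View pics/wrist_j.png

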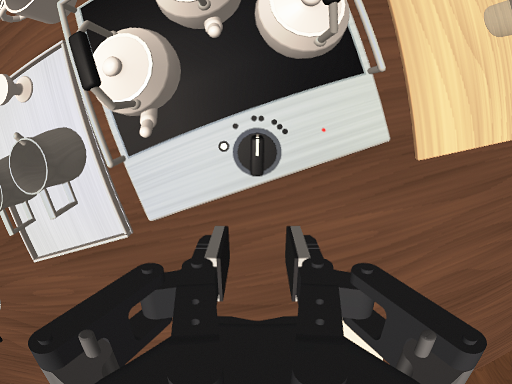

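arm_command --steps '[[[0,0,0],[3,-3,2],3],[[0,0,0],[3,-3,4],3],[[0,0,0],[0,-2,4],3],[[0,0,0],[0,0,4.5],3],[[0,0,0],[0,0,4.5],3],[[0,0,0],[0,0,4.5],3],[[0,0,0],[0,0,4],3],[[0,0,0],[0,0,0],3],[[0,0,0],[0,0,0],3]]'

```text
t: 57.25
tool_pos: [0.2832, -0.2453, 0.3166]
tcp_rot: [[-0.972, -0.013, -0.234], [0.234, 0.007, -0.972], [0.014, -1.0, -0.004]]
ft_force: [-0.4, 0.3, -0.3]
grip_width: 0.0301
```

```bash
python3 look.py k side top; python3 - <<'E'
from meas import *
p=snapshot('side');i=p['img'][110:280,150:340];cv2.imwrite('pics/kz.png',cv2.resize(i,None,fx=3.5,fy=3.5,interpolation=cv2.INTER_CUBIC)[:,:,::-1])
a=np.radians(5.3);R=np.array([[np.cos(a),np.sin(a)],[-np.sin(a),np.cos(a)]])
for q in ((.543,.0995),(.609,.0185),(.553,-.068)): print(np.round(R@(np.array(q)-[.574,.0201]),3))
E
```

```text
side glass bar 82 [0.5428 0.0978] ang -175.0 len 0.044 z [0.192 0.198 0.2  ]
side glass bar 102 [0.6092 0.0165] ang -175.6 len 0.044 z [0.191 0.197 0.2  ]
side glass bar 116 [ 0.5531 -0.0698] ang -174.6 len 0.041 z [0.192 0.198 0.2  ]
side glass jug 26 [-17.1718 -73.2995  75.5042] handle ang nan 0
side glass jug 28 [0.6082 0.0172 0.005 ] handle ang -143.3 46
side glass jug 37 [ 0.5537 -0.0688  0.0056] handle ang 52.5 14
side tray jug 101 [0.4866 0.3805 0.034 ] handle ang -111.2 81
side tray jug 124 [0.4928 0.2795 0.0344] handle ang 125.5 84
top glass bar 53 [0.6116 0.0215] ang -175.1 len 0.048 z [0.197 0.2   0.201]
top glass bar 59 [ 0.5535 -0.065 ] ang -175.4 len 0.042 z [0.197 0.2   0.203]
top glass bar 57 [0.5445 0.1017] ang -175.0 len 0.048 z [0.197 0.199 0.202]
top tray jug 106 [0.4846 0.3817 0.0346] handle ang -144.8 50
top tray jug 117 [0.491  0.2805 0.0344] handle ang 163.0 55
t 57.35
[-0.024  0.082]
[ 0.035 -0.005]
[-0.029 -0.086]
```

View pics/kz.png

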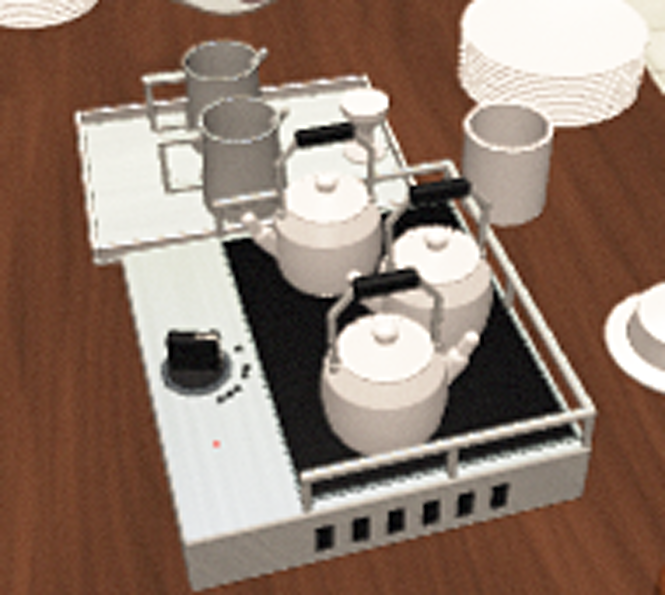

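View pics/top_k.png

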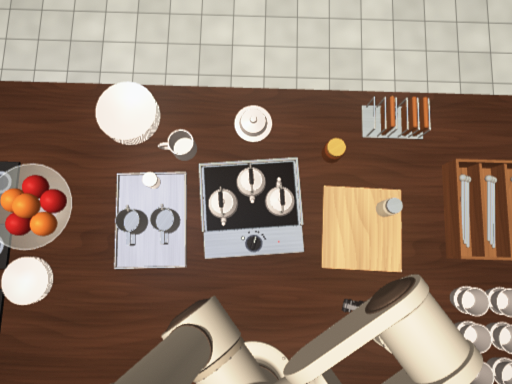

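Both pictures show three pots upright on the glass, two jugs in the tray, the dial at two dots and the other things unmoved. I'm handing the job in.

```bash
python3 -c "
from station import close_job,read_state
print(close_job(), read_state()['t'])"
```

```text
the job is handed in; nothing more can be done
the job is handed in; nothing more can be done
```

The changeover is done and handed in at about 57 s of the 208 s allowed. I turned the dial to off, stood both jugs in the dish tray, placed all three teapots on the glass, then turned the dial to the two dots.

- **Right-hand pot:** right after I set it down it was about 2 cm out of place, near the right rail. I take this to be the expected knock. I picked it up again and put it back before turning the dial.
- **Pots:** all three stand upright. Each foot is at least about 18 mm inside the edge of the glass.
- **Jugs:** both stand upright in the tray, about 20 mm apart.
- **Dial:** the pointer was about 1° from the two-dot mark after release.
- **Other things:** the caster, egg cup, mug and honey jar look unmoved, judged by eye from the pictures.
- **Checks that disagreed:** the force reading showed contact with a delay when I set things down, so I also went by the height at which the tool stopped. The second jug still showed most of its weight on release, so I relied on its rim matching the height of the other jug. Two pots were likewise released partly supported, at most about 1 mm up by estimate. The top and side cameras differ by up to 5 mm on the pots' positions, so I used the average.

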